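Load the reagent strip

TASK

Load the blue reagent strip into the channel of the strip loader: nose first, push it against the black spring follower until its tail clears the orange keeper lip, lower it flat onto the channel floor so that the spring holds it behind the lip, and let go. Then slide the rail fully shut over its tail by the red handle. The strip is brittle, so push gently and feel for the follower, and leave the tube rack, the tip box and the vial where they stand.

Things in the scene. Friction and masses are not known exactly. Their poses are not given: they have to be found in the camera images.
- loader: Beige bench-top strip loader, fixed: base 250 x 120 mm, 22 mm high. Origin at table height under the channel's middle; x along the channel towards follower and spring housing (80 mm wide, 83 mm high, near face at x = +80 mm), y across towards the parked rail, z up. Channel, lip and follower are one track, clamped anywhere up to 16 mm forward or back along x; this shift is not reported: feel for it.
- channel (a point): Point on the channel floor, at the loader's x = 0, y = 0, 30 mm above the table; axes as the loader's. The channel is centred on y = 0, 22 mm wide inside, flaring above; its aluminium walls reach 17 mm above the floor and run from x = -80 to +56 mm (plus the track's unreported shift), 37 mm over their outsides.
- lip_nominal (a point): Where the top of the orange keeper lip's face towards the follower lies if the track has no shift; really up to 16 mm ahead or behind (loader x). The lip crosses the channel, 6 mm thick, 8 mm above the floor. The seated strip's tail bears on this face. A strip whose tail still lies on the lip stands in the rail's way.
- follower_nominal (a point): Centre of the relaxed black follower's face if the track has no shift; really up to 16 mm ahead or behind (loader x). The face is 20 mm wide, 1 to 27 mm above the floor, 84 mm from the lip's face. It yields to +x: 3 N to start it, 220 N/m more, hard stop at 15.5 mm. Pushed in 12 mm, the 96 mm strip clears the lip: 3.5 mm remain to the stop.
- strip_fin (a point): Blue rigid reagent strip, loose, upright on the bench, about 60 g: bar 96 long (x), 20 wide (y), 16 mm high, with a grip fin on top, 30 long, 12 wide, from 16 to 42 mm above the underside. This point: under the fin's middle, 21 mm above the underside; the nose is 28 mm ahead (+x), the tail 68 mm behind. The nose must face the follower. Over 40 N between strip and loader breaks it.
- rail (a joint): Steel plate that slides across the channel over the strip's tail: 0 is fully open (parked at the loader's +y side), 0.028 m fully shut; it moves towards the loader's -y and takes about 3 N. Parked, it covers loader x = -114 to -22 mm, y = 20 to 54 mm, from 48 to 52 mm above the table, 2 mm above a seated strip's bar.
- rail_handle (a point): Centre of the red handle that stands on the rail: 30 mm long (loader x), 10 mm thick (loader y), 28 mm high, from 51 to 79 mm above the table. It lies at loader x = -65 mm, y = +40 mm when open, y = +12 mm when shut.
- rack: Blue tube rack 80 x 200 x 35 mm, loose, origin under its centre. Leave it alone.
- tipbox: Closed blue pipette-tip box 89 x 124 x 67 mm, loose, origin under its centre. Leave it alone.
- vial: Amber glass jar, 44 mm across, 75 mm high, loose, origin under its centre. Leave it alone.

How it is judged:
By the outcome, as a careful person would: the job done as asked, in the order asked, and still so for the second after the job is handed in, with the robot touching nothing.
It also fails if it takes over 72 s, if anything falls off the work surface, if the arm or the gripper's body presses on something with over 40 N, if the wrist force passes 120 N, or if a joint passes its speed limit or range.

ROBOT

A 6-joint arm with a two-finger parallel gripper is mounted at the origin on the work surface. World frame = base frame: x ahead of the robot, y to its left, z up, the work surface at z = 0. Lengths are in m, angles in rad, forces in N, time in s.
With the tool pointing down it reaches from about 0.35 to 0.85 m from the base axis. Payload 8.1 kg.
Tool frame: the origin (TCP) lies midway between the tips of the shut fingers; the grasp point (between the pads) lies 19 mm behind it (manip.grip_depth is the distance from the TCP to the grasp point, in m); z points along the fingers, y is the line along which they close (so a half turn about z gives the same grasp; the last joint's range is limited). The gripper opens to 85 mm and grips with 20 to 120 N. Pads are 22 mm wide; open, the fingers measure 114 mm over their backs; the gripper's body (76 mm by 85 mm) begins 54 mm behind the grasp point. The pads swing forward as they close: fully open they stand 13 mm farther back than shut.
Start: joints at [-1.396, 0.13, 1.488, -0, 1.523, -0.085], TCP at [0.154, -0.58, 0.208] pointing down, gripper open.
Joint ranges: [-2.96, 2.96], [-0.89, 2.26], [0.02, 2.5], [-1.34, 4.48], [0, 2.73], [-2.66, 2.66]. Speed limits (rad/s): [2.39, 2.39, 2.79, 3.14, 3.14, 3.14].

INTERFACE

Orientations are given as a unit quaternion [w, x, y, z].
In Python, from workcell import manip gives the robot as it stands. The module is installed in compiled form; this text tells all that it offers.
- The arm moves only by the tool carry_out, never from a script. Its argument "steps" is a list of rows, each a list of 6 numbers: the shift along the tool's x, y, z in mm, then the turn, a rotation vector about the tool's x, y, z in rad. In form: [[dx, dy, dz, rx, ry, rz], ...]. A call has 1 to 5 rows; each row is the pose to reach, as a shift and turn from the pose commanded when the call began, along the tool's axes at that moment; what a row does not reach only later rows make up. A row lasts 1/10 s, in which the tool goes at most 50 mm and 8.59 degrees, less where a joint would pass 70% of its speed; a pose out of reach is approached as far as the arm can. A call with a gripper value outside its range is refused whole. "gripper" is the finger opening in mm, from 0 to 85.4, set as the call begins (left out, the last holds). The fingers move at their own pace and stop on an object; "force" is the grip in N (left out, the last holds). Time passes only in rows, so rows that repeat a pose let the fingers close. It gives the time, the measured TCP pose, the force, the opening and the grip force at its end, in the units of the state.
- manip.sense(): the state, without advancing time (a new reading comes with each control period).
- manip.snapshot(name): name is "scene" or "side" or "wrist"; returns a dict with "image" (480x640x3 uint8, red, green, blue), "K" (3x3 intrinsics, pixels), "extrinsics" (4x4, takes a point from camera to world coordinates). Camera axes: x right, y down, z forward; pixel columns grow to the right and rows downward; lengths in m; the calibration is good to about 2 mm. A picture is of the moment at which its call begins. There is no depth.
- manip.hand_in(): hands the job in; it is judged then, once.
The state is a dict: "t": time; "joint_positions": joint angles; "joint_vel": joint speeds; "joint_efforts": joint torques, N m; "position": TCP position; "tcp_rot": TCP orientation; "force": force on the tool from outside, world axes, zero at the start; "ft_torque": the same for the moment, N m; "gripper_width": finger opening in m; "grip_force": force on a finger pad.
Only numpy, scipy, OpenCV 4.12 (cv2) and the standard library are available. Lean on these libraries where they do the work, as an engineer would, in place of code of your own. Each camera call takes 0.05 s, during which the arm holds its last target. There are 200 camera calls.

## Working session

There is one attempt and no reset: what is moved stays moved. The work goes in short steps, Python scripts to look and compute and a tool call to move; the robot and the scene stay as the last step left them, time stands still between calls to the robot, and variables do not carry over. Pictures are saved under pics/ and viewed, at most 10 in all, crops included, and the job is handed in when it is done.

Besides the shell and the picture viewer there is one more tool, called as a command line: name --pt "numbers of a row" for each row, then --argument value for the rest. carry_out: Moves the arm, as the interface text tells. Its arguments: {"type":"object","properties":{"steps":{"type":"array","items":{"type":"array","items":{"type":"number"}}},"gripper":{"type":"number"},"force":{"type":"number"}},"required":["steps"]}

```bash
mkdir -p pics; python3 - <<'E'
from workcell import manip
import cv2,numpy as np
np.set_printoptions(precision=4,suppress=True)
for n in("scene","side"):
    s=manip.snapshot(n);cv2.imwrite(f"pics/{n}0.png",s["image"][:,:,::-1]);print(n,s["K"],s["extrinsics"])
print(manip.sense(), manip.grip_depth)
E
```

```text
scene [[500.7211   0.     325.4148]
 [  0.     500.7211 237.108 ]
 [  0.       0.       1.    ]] [[ 0.587   0.5897 -0.5546  1.1533]
 [ 0.8095 -0.4336  0.3958 -0.4123]
 [-0.0071 -0.6814 -0.7319  0.8256]
 [ 0.      0.      0.      1.    ]]
side [[532.819    0.     315.474 ]
 [  0.     532.819  238.2403]
 [  0.       0.       1.    ]] [[-0.7447 -0.3855  0.5448 -0.0318]
 [-0.6673  0.4135 -0.6195  0.7137]
 [ 0.0135 -0.8249 -0.5652  0.7115]
 [ 0.      0.      0.      1.    ]]
{'t': 0.1, 'joint_positions': array([-1.3964,  0.1311,  1.4892,  0.    ,  1.523 , -0.0854]), 'joint_vel': array([-0.0003, -0.0013, -0.004 , -0.0005, -0.0016, -0.0008]), 'joint_efforts': array([  0.0009, -57.0954, -50.194 ,  -0.0003,   0.0081,   0.    ]), 'position': array([ 0.1541, -0.5793,  0.2066]), 'tcp_rot': array([-0.0009,  0.9916,  0.1295, -0.    ]), 'force': array([-0.2753,  0.2929, -0.2015]), 'ft_torque': array([ 0.009 , -0.029 , -0.0097]), 'grip_force': 0.0, 'gripper_width': 0.08558237888906543} 0.0187
```

View pics/scene0.png

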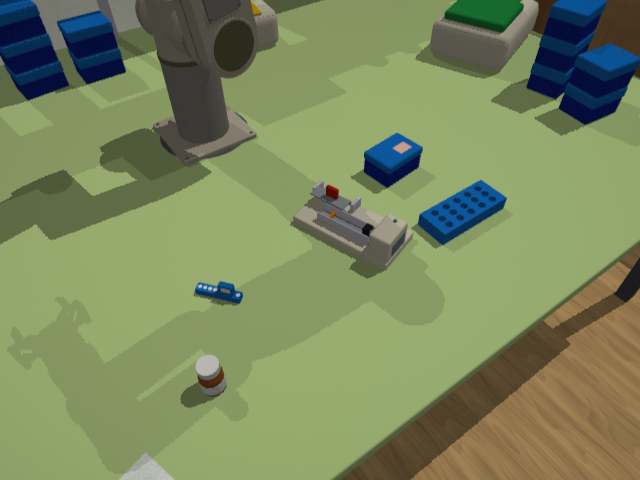

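View pics/side0.png

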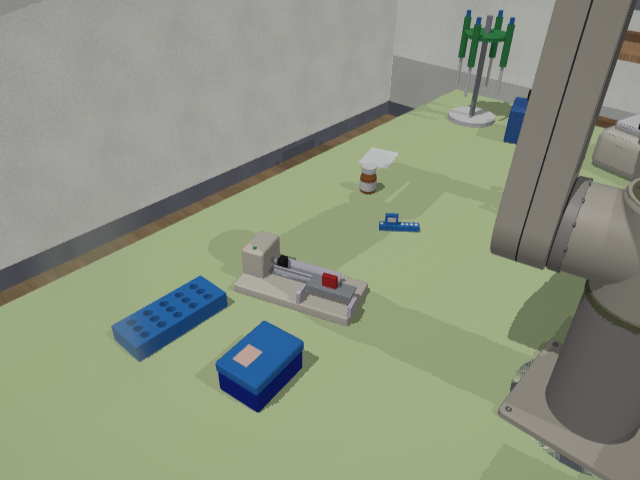

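Scene: the strip runs from its tail at about (196,290) to its nose at (242,297), with the fin at (228,288). The loader base corners are near (293,221), (387,265) and (413,236), the housing is at (392,238) and the red handle at (332,192). Side: the fin is at (392,218), the handle at (330,281) and the housing at (261,255).

```bash
cat > h.py <<'E'
import numpy as np,cv2
from workcell import manip
np.set_printoptions(precision=4,suppress=True)
def ray(s,p):
    E=s["extrinsics"];d=E[:3,:3]@np.linalg.inv(s["K"])@[p[0],p[1],1.];return E[:3,3],d/np.linalg.norm(d)
def onz(s,p,z):
    o,d=ray(s,p);return o+d*(z-o[2])/d[2]
def tri(*sp):
    A=0;b=0
    for s,p in sp:
        o,d=ray(s,p);M=np.eye(3)-np.outer(d,d);A=A+M;b=b+M@o
    return np.linalg.solve(A,b)
def proj(s,P):
    E=s["extrinsics"];q=s["K"]@(E[:3,:3].T@(np.atleast_2d(P)-E[:3,3]).T);return (q[:2]/q[2]).T
E
python3 - <<'E'
from h import *
a=manip.snapshot("scene");b=manip.snapshot("side")
print("fin top",onz(a,(228,284),.042),onz(b,(392,215),.042))
print("strip ends scene",onz(a,(197,291),.012),onz(a,(241,298),.012),"side",onz(b,(379,225),.012),onz(b,(420,228),.012))
for n,p in dict(L=(293,221),F=(387,265),R=(413,236)).items(): print(n,onz(a,p,.01))
for n,p in dict(l=(235,290),f=(353,318),r=(368,291)).items(): print(n,onz(b,p,.01))
print("handle",tri((a,(332,192)),(b,(330,281))))
s=a["image"];c=np.hstack([cv2.resize(s[170:290,280:420],None,fx=2.8,fy=2.8,interpolation=2)[:336],cv2.resize(b["image"][225:345,225:365],None,fx=2.8,fy=2.8,interpolation=2)])
cv2.imwrite("pics/c1.png",c[:,:,::-1])
E
```

```text
fin top [ 0.548  -0.2172  0.042 ] [ 0.5456 -0.2175  0.042 ]
strip ends scene [ 0.5035 -0.2689  0.012 ] [ 0.5714 -0.2056  0.012 ] side [ 0.568 -0.2    0.012] [ 0.4879 -0.2566  0.012 ]
L [ 0.4503 -0.0015  0.01  ]
F [0.6776 0.0864 0.01  ]
R [0.6481 0.1879 0.01  ]
l [0.64   0.1951 0.01  ]
f [0.4116 0.097  0.01  ]
r [0.4391 0.0135 0.01  ]
handle [0.4735 0.0936 0.065 ]
```

View pics/c1.png

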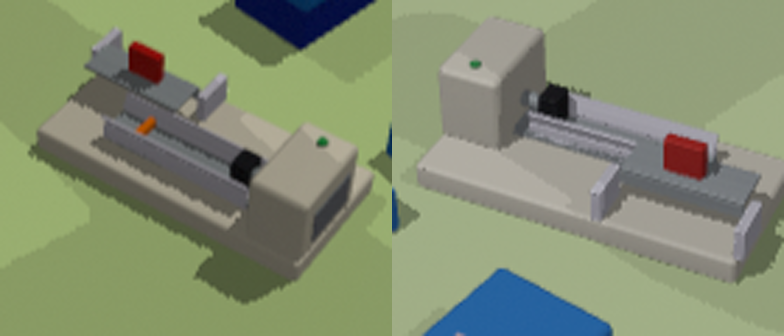

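The strip heads about 39° and the loader about 22.5°, with its origin near (0.549, 0.082). I'll move above the strip for a wrist view.

carry_out --pt "47 -16 0 0 0 0" --pt "94 -40 0 0 0 0" --pt "140 -66 0 0 0 0" --pt "185 -90 0 0 0 0" --pt "230 -112 0 0 0 0"

```text
t: 0.7
position: [0.3436, -0.4153, 0.2075]
tcp_rot: [-0.0, 0.992, 0.129, -0.0]
force: [-0.4, -0.3, 0.4]
gripper_width: 0.0859
grip_force: 0.0
```

carry_out --pt "45 -20 0 0 0 0" --pt "85 -45 0 0 0 -0.1" --pt "128 -70 0 0 0 -0.2" --pt "170 -92 0 0 0 -0.3" --pt "210 -115 0 0 0 -0.42"

```text
t: 1.2
position: [0.5173, -0.2501, 0.2075]
tcp_rot: [0.0, 0.942, 0.335, 0.0]
force: [0.3, -1.4, -1.5]
gripper_width: 0.0855
grip_force: 0.0
```

```bash
python3 - <<'E'
from h import *
s=manip.snapshot("wrist");cv2.imwrite("pics/w1.png",s["image"][:,:,::-1]);print(s["K"],s["extrinsics"])
q=manip.sense();print(q["position"],q["tcp_rot"],q["joint_positions"],q["t"])
E
```

```text
[[364.1074   0.     320.4888]
 [  0.     364.1074 238.6511]
 [  0.       0.       1.    ]] [[ 0.6326 -0.7392 -0.231   0.5773]
 [-0.7745 -0.6035 -0.1897 -0.2025]
 [ 0.0008  0.2989 -0.9543  0.3739]
 [ 0.      0.      0.      1.    ]]
[ 0.5213 -0.2447  0.2074] [-0.001   0.94    0.3412  0.0018] [-0.5307  0.0645  1.5587  0.0041  1.5177  0.3436] 1.25
```

View pics/w1.png

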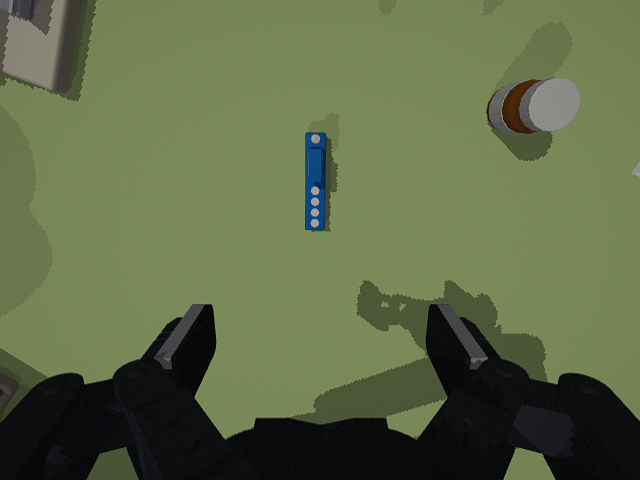

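The strip's nose points up in the picture. The bar runs from (316,132) to (315,231), with its sides at columns 306 and 326 and the fin at (316,165). The vial is far off to the right.

```bash
python3 - <<'E'
from h import *
s=manip.snapshot("wrist");im=s["image"].astype(int)
m=((im[...,2]>im[...,1]*1.25)&(im[...,2]>50)|(im.min(2)>180)).astype(np.uint8);m[:100]=0;m[260:]=0;m[:,:280]=0;m[:,350:]=0
ys,xs=np.nonzero(m);print(xs.min(),xs.max(),ys.min(),ys.max())
for y in range(ys.min(),ys.max()+1,12):
    r=np.nonzero(m[y])[0];print(y,r.min(),r.max())
n=onz(s,(316,ys.min()),.016);t0=onz(s,(316,ys.max()+1),.016);t1=onz(s,(316,ys.max()+1),.0)
print(n,t0,t1,np.linalg.norm(n-t0),np.linalg.norm(n-t1))
E
```

```text
307 328 140 236
140 309 315
152 308 328
164 308 327
176 308 327
188 307 326
200 307 326
212 307 326
224 307 325
236 307 325
[ 0.568  -0.2017  0.016 ] [ 0.494  -0.2632  0.016 ] [ 0.4901 -0.2662  0.    ] 0.09629121375985648 0.10241030212797765
```

```bash
cat >> h.py <<'E'
from scipy.spatial.transform import Rotation as R
def rot(q=None):
    q=q or manip.sense();w=q["tcp_rot"];return R.from_quat([w[1],w[2],w[3],w[0]]).as_matrix()
def move(target,yaw):
    "tool-frame shift (mm) and turn (rad) to a tool-down pose with tool x at yaw"
    q=manip.sense();M=rot(q);G=R.from_euler('z',yaw).as_matrix()@np.diag([1,-1,-1.])
    print("at",q["position"],"yaw",np.degrees(np.arctan2(M[1,0],M[0,0])),"F",q["force"],"t",q["t"])
    print("shift mm",M.T@(np.array(target)-q["position"])*1e3,"turn",R.from_matrix(M.T@G).as_rotvec())
E
python3 - <<'E'
from h import *
s=manip.snapshot("wrist")
n=onz(s,(318.2,141),.016);t=onz(s,(316.5,237),.016);d=(n-t)/np.linalg.norm(n-t);yaw=np.arctan2(d[1],d[0])
f=n-.028*d;f2=t+.068*d;f=(f+f2)/2
print(n,t,np.degrees(yaw),f)
move([f[0],f[1],.1],yaw)
E
```

```text
[ 0.5665 -0.207   0.016 ] [ 0.4917 -0.2662  0.016 ] 38.38300510125723 [ 0.5448 -0.2241  0.016 ]
at [ 0.5176 -0.2493  0.2072] yaw 39.24260917594956 F [-0.0519  0.1191  0.2606] t 1.35
shift mm [ 36.9716  -2.1696 107.2008] turn [-0.0007 -0.0002  0.015 ]
```

```bash
python3 - <<'E'
from h import *
s=manip.snapshot("wrist");im=s["image"].astype(int)
m=((im[...,2]>im[...,1]*1.25)&(im[...,2]>50)|(im.min(2)>150)).astype(np.uint8);m[:100]=0;m[260:]=0;m[:,:280]=0;m[:,350:]=0
ys,xs=np.nonzero(m);w=[(y,)+tuple(np.nonzero(m[y])[0][[0,-1]]) for y in range(ys.min(),ys.max()+1)]
print(w[:3],w[10::20],w[-2:])
c=lambda k:(w[k][1]+w[k][2]+1)/2
n=onz(s,(c(10)*1.+0,ys.min()),.016);t=onz(s,(c(-6),ys.max()+1),.016);d=(n-t)/np.linalg.norm(n-t);yaw=np.arctan2(d[1],d[0])
print(n,t,np.linalg.norm(n-t),np.degrees(yaw));f=(n-.028*d+t+.068*d)/2;print(f)
move([f[0],f[1],.1],yaw)
E
```

```text
[(133, np.int64(308), np.int64(309)), (134, np.int64(306), np.int64(325)), (135, np.int64(306), np.int64(326))] [(143, np.int64(306), np.int64(326)), (163, np.int64(306), np.int64(325)), (183, np.int64(306), np.int64(325)), (203, np.int64(306), np.int64(325)), (223, np.int64(306), np.int64(324))] [(229, np.int64(306), np.int64(324)), (230, np.int64(306), np.int64(323))]
[ 0.5694 -0.2036  0.016 ] [ 0.4941 -0.2635  0.016 ] 0.09624639188414129 38.48236249480362
[ 0.5474 -0.2211  0.016 ]
at [ 0.5165 -0.2508  0.2072] yaw 39.0702612937282 F [ 0.1158 -0.3098 -0.1968] t 1.4
shift mm [ 42.7492  -3.4598 107.1589] turn [-0.0006  0.0005  0.0103]
```

carry_out --pt "20 -2 45 0 0 0.01" --pt "43 -3 90 0 0 0.01" --pt "43 -3 130 0 0 0.01" --pt "43 -3 140 0 0 0.01" --pt "43 -3 140 0 0 0.01" --gripper 45 --force 50

```text
t: 1.9
position: [0.5453, -0.2228, 0.0657]
tcp_rot: [-0.002, 0.945, 0.328, -0.002]
force: [-0.7, -0.1, 0.3]
gripper_width: 0.045
grip_force: 0.0
```

```bash
python3 - <<'E'
from h import *
s=manip.snapshot("wrist")
s=manip.snapshot("wrist");cv2.imwrite("pics/w2.png",s["image"][:,:,::-1])
move([.5474,-.2211,.020],np.radians(38.5))
E
```

```text
at [ 0.5483 -0.2241  0.0699] yaw 38.2796492384711 F [ 0.5565 -0.9143  1.355 ] t 2.0
shift mm [ 1.1241 -3.0733 49.9356] turn [ 0.0026 -0.0009 -0.0038]
```

View pics/w2.png

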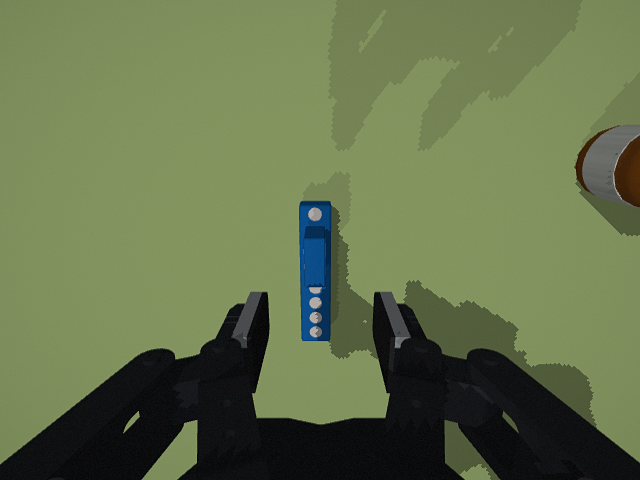

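The strip is upright with its fin at (315,255), between the fingers, about 3 mm to tool -y. That matches the computed shift.

carry_out --pt "1 -3 20 0 0 -0.004" --pt "1 -3 40 0 0 -0.004" --pt "1 -3 50 0 0 -0.004" --pt "1 -3 50 0 0 -0.004" --pt "1 -3 50 0 0 -0.004"

```text
t: 2.5
position: [0.5475, -0.2204, 0.0194]
tcp_rot: [0.001, 0.944, 0.33, 0.001]
force: [0.4, 0.2, 0.7]
gripper_width: 0.0451
grip_force: 0.0
```

carry_out --pt "0 0 0 0 0 0" --pt "0 0 0 0 0 0" --pt "0 0 0 0 0 0" --pt "0 0 0 0 0 0" --pt "0 0 0 0 0 0" --gripper 0 --force 50

```text
t: 3.0
position: [0.5477, -0.2202, 0.0196]
tcp_rot: [0.001, 0.944, 0.331, 0.001]
force: [-3.1, -0.2, 9.1]
gripper_width: -0.0001
grip_force: 4.7
```

```bash
python3 - <<'E'
from h import *
s=manip.snapshot("wrist")
s=manip.snapshot("wrist");cv2.imwrite("pics/w3.png",s["image"][:,:,::-1])
q=manip.sense();print(q)
E
```

```text
{'t': 3.1, 'joint_positions': array([-0.469 ,  0.2683,  1.6895, -0.0002,  1.1813,  0.428 ]), 'joint_vel': array([-0.0003,  0.001 ,  0.0003,  0.0007, -0.0016, -0.0012]), 'joint_efforts': array([  0.1537, -53.7669, -41.6393,   0.163 ,  -0.9445,   0.0016]), 'position': array([ 0.5476, -0.2202,  0.0196]), 'tcp_rot': array([0.001 , 0.9438, 0.3306, 0.0008]), 'force': array([-2.9735,  0.7141,  9.4241]), 'ft_torque': array([ 0.1556,  0.4258, -0.0156]), 'grip_force': 4.675592559433426, 'gripper_width': 0.000257768680516473}
```

View pics/w3.png

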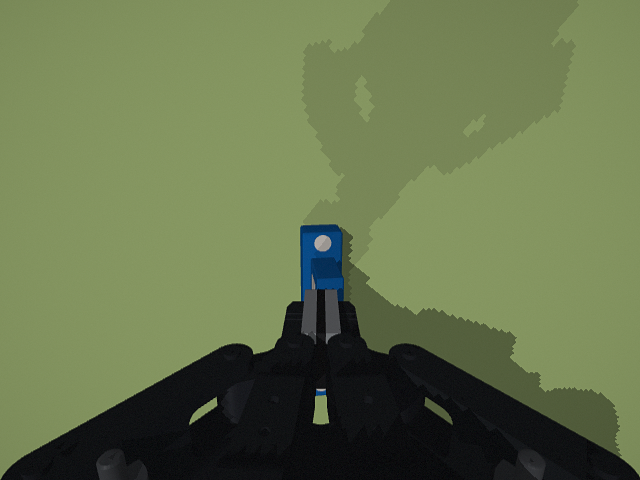

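Wrist view: the fingers are shut at (320,310) behind the fin, which shows skewed at (327,272). The nose is at row 226, so the grasp missed and the strip may be tilted. I'll check numerically and with one combined side/scene crop.

```bash
python3 - <<'E'
from h import *
w=manip.snapshot("wrist");a=manip.snapshot("scene");b=manip.snapshot("side")
p=manip.sense()["position"];print("TCP px wrist",proj(w,p),"scene",proj(a,p),"side",proj(b,p))
print("nose wrist",onz(w,(322,227),.016),onz(w,(322,227),.0), "side edges", np.linalg.norm(onz(w,(301,227),.016)-onz(w,(341,227),.016)))
def crop(s):
    u,v=proj(s,p)[0].astype(int);return cv2.resize(s["image"][v-40:v+40,u-50:u+50],None,fx=4,fy=4,interpolation=2)
cv2.imwrite("pics/c2.png",np.hstack([crop(a),crop(b)])[:,:,::-1])
E
```

```text
TCP px wrist [[317.9761 285.5522]] scene [[228.2673 291.4367]] side [[391.0484 222.1542]]
nose wrist [ 0.5718 -0.2034  0.016 ] [ 0.5684 -0.2063  0.    ] side edges 0.019375874467372364
```

View pics/c2.png

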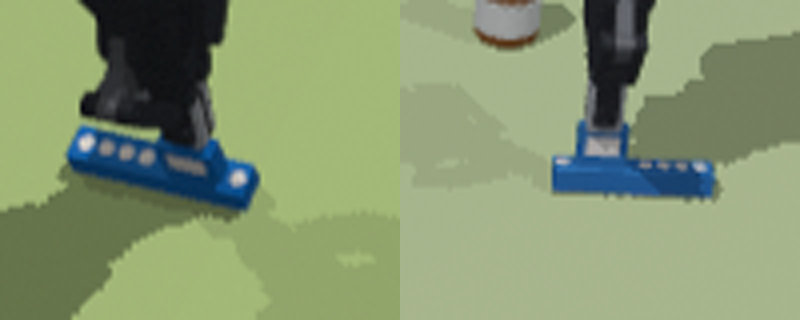

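```bash
python3 - <<'E'
from h import *
b=manip.snapshot("side")["image"];o=cv2.imread("pics/side0.png")[:,:,::-1]
a=manip.snapshot("scene")["image"];oa=cv2.imread("pics/scene0.png")[:,:,::-1]
for y in range(208,232,2): print(y,"now",b[y,392],"before",o[y,392])
for y in range(280,302,2): print(y,"now",a[y,225],"before",oa[y,225])
E
```

```text
208 now [26 27 31] before [147 160 122]
210 now [27 26 29] before [146 159 122]
212 now [31 33 38] before [136 152 125]
214 now [69 76 85] before [ 34  88 145]
216 now [ 98 106 118] before [ 26  68 114]
218 now [137 135 135] before [126 131 138]
220 now [154 156 162] before [145 143 143]
222 now [ 33  84 139] before [ 78  99 126]
224 now [ 36  93 152] before [ 29  73 124]
226 now [ 32  83 140] before [ 32  80 131]
228 now [ 34  84 138] before [ 27  70 118]
230 now [ 73  96 106] before [ 38  73 109]
280 now [27 29 31] before [152 172 111]
282 now [23 24 28] before [ 96 128 127]
284 now [23 26 28] before [ 11  78 139]
286 now [22 24 26] before [  8  74 133]
288 now [15 46 79] before [48 64 85]
290 now [51 67 90] before [104 101  98]
292 now [110 108 104] before [82 85 91]
294 now [35 61 90] before [ 5 45 80]
296 now [10 51 90] before [12 47 84]
298 now [ 7 48 84] before [ 7 45 81]
300 now [42 62 76] before [49 67 74]
```

```bash
python3 - <<'E'
from h import *
w=manip.snapshot("wrist");a=manip.snapshot("scene");b=manip.snapshot("side")
print("tip tri",tri((w,(321,290)),(a,(226,286.5)),(b,(392,214.5))),tri((a,(226,286.5)),(b,(392,214.5))))
q=manip.sense();M=rot(q);p=q["position"]
print("rot",M)
for h in(0,.01,.0224):
  for dx in(-.011,0,.011): print(h,dx,proj(w,p+M[:,0]*dx+[0,0,h]),proj(a,p+M[:,0]*dx+[0,0,h]),proj(b,p+M[:,0]*dx+[0,0,h]))
E
```

```text
tip tri [ 0.5502 -0.2211  0.0383] [ 0.5491 -0.2228  0.0395]
rot [[ 0.7814  0.624   0.0022]
 [ 0.624  -0.7814 -0.0013]
 [ 0.0009  0.0024 -1.    ]]
0 -0.011 [[318.0058 305.3622]] [[223.1837 290.2859]] [[395.6225 222.3491]]
0 0 [[317.9746 285.5297]] [[228.2729 291.4376]] [[391.0435 222.1542]]
0 0.011 [[317.9423 264.9659]] [[233.3831 292.594 ]] [[386.4676 221.9594]]
0.01 -0.011 [[317.9337 315.1803]] [[222.3975 287.253 ]] [[396.0328 218.8431]]
0.01 0 [[317.8994 294.4354]] [[227.5226 288.4069]] [[391.4335 218.6484]]
0.01 0.011 [[317.8638 272.8824]] [[232.6688 289.5655]] [[386.8372 218.454 ]]
0.0224 -0.011 [[317.8327 328.9462]] [[221.4065 283.4297]] [[396.5467 214.4523]]
0.0224 0 [[317.7938 306.9517]] [[226.5766 284.5862]] [[391.9218 214.2581]]
0.0224 0.011 [[317.7533 284.0358]] [[231.7684 285.7476]] [[387.3001 214.064 ]]
```

Both outside views show the pads shut on top of the fin, with the tips at about z = 0.039 while the TCP reads 0.020. The pads really end about 20 mm behind the reported TCP. I'll lift, reopen and measure that offset.

carry_out --pt "0 0 -10 0 0 0" --pt "0 0 -20 0 0 0" --pt "0 0 -20 0 0 0" --pt "0 0 -20 0 0 0" --pt "0 0 -20 0 0 0"

```text
t: 4.0
position: [0.5462, -0.2194, 0.0373]
tcp_rot: [-0.0, 0.944, 0.331, -0.0]
force: [-0.5, -0.3, 0.3]
gripper_width: 0.0002
grip_force: 0.0
```

```bash
python3 - <<'E'
from h import *
w=manip.snapshot("wrist");b=manip.snapshot("side");a=manip.snapshot("scene");q=manip.sense();p=q["position"];M=rot(q)
print(p,q["force"],q["gripper_width"])
for h in(0,.02):
  for dx in(-.011,.011): print(h,dx,proj(w,p+M[:,0]*dx+[0,0,h]),proj(b,p+M[:,0]*dx+[0,0,h]))
def crop(s,u,v,k): return cv2.resize(s["image"][v-40*4//k:v+40*4//k,u-50*4//k:u+50*4//k],(400,320),interpolation=2)
u,v=proj(b,p)[0].astype(int);u2,v2=proj(a,p)[0].astype(int);print(u,v,u2,v2)
cv2.imwrite("pics/c3.png",np.hstack([crop(w,320,270,2),crop(b,u,v,4)])[:,:,::-1])
E
```

```text
[ 0.5461 -0.2193  0.037 ] [ 0.7998 -0.5508 -0.8147] 0.00011518013279601655
0 -0.011 [[317.7081 305.2209]] [[396.6628 216.584 ]]
0 0.011 [[317.6299 264.8739]] [[387.4256 216.2047]]
0.02 -0.011 [[317.3985 325.9817]] [[397.5037 209.4266]]
0.02 0.011 [[317.2982 281.6637]] [[388.1832 209.0487]]
392 216 226 285
```

View pics/c3.png

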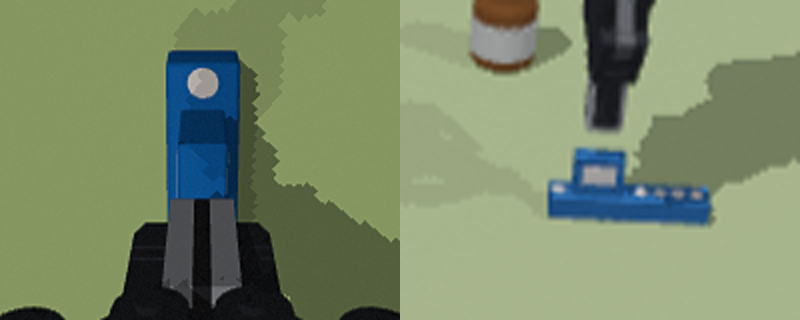

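The pad tips stand about 20 mm above the reported TCP, with a clear gap over the fin. The strip lies flat and straight, with the nose's top edge near wrist row 221. I'll re-fix the fin's place, then go down 20 mm deeper.

```bash
python3 - <<'E'
from h import *
w=manip.snapshot("wrist")
n=onz(w,(321,221),.016);n0=onz(w,(321,215),.0);print(n,n0)
l=onz(w,(320-100+83.5,221),.016);r=onz(w,(320-100+118.5,221),.016);print(np.linalg.norm(l-r))
d=np.array([np.cos(np.radians(38.5)),np.sin(np.radians(38.5)),0]);f=n-.028*d;print(f)
move([f[0],f[1],-.001],np.radians(38.5))
E
```

```text
[ 0.5687 -0.2032  0.016 ] [ 0.5683 -0.2036  0.    ]
0.018592243227967094
[ 0.5468 -0.2206  0.016 ]
at [ 0.5461 -0.2194  0.0371] yaw 38.604689281317604 F [-0.2998 -0.0293 -0.4959] t 4.2
shift mm [-0.2205  1.4331 38.0725] turn [-0.0008  0.0004  0.0018]
```

carry_out --pt "0 0 0 0 0 0" --pt "0 0 0 0 0 0" --pt "0 0 0 0 0 0" --pt "0 0 0 0 0 0" --gripper 45

```text
t: 4.6
position: [0.5465, -0.2195, 0.0376]
tcp_rot: [-0.0, 0.944, 0.331, -0.0]
force: [-0.2, -0.3, 0.1]
gripper_width: 0.0451
grip_force: 0.0
```

carry_out --pt "0 1 15 0 0 0" --pt "0 1 28 0 0 0" --pt "0 1 35 0 0 0" --pt "0 1 38 0 0 0" --pt "0 1 38 0 0 0"

```text
t: 5.1
position: [0.5464, -0.2199, -0.0015]
tcp_rot: [-0.001, 0.944, 0.331, -0.001]
force: [0.9, 0.1, 0.1]
gripper_width: 0.0452
grip_force: 0.0
```

carry_out --pt "0 0 0 0 0 0" --pt "0 0 0 0 0 0" --pt "0 0 0 0 0 0" --pt "0 0 0 0 0 0" --pt "0 0 0 0 0 0" --gripper 0 --force 50

```text
t: 5.6
position: [0.5474, -0.2204, -0.0]
tcp_rot: [0.0, 0.944, 0.331, 0.0]
force: [-0.6, -0.6, 1.7]
gripper_width: 0.0106
grip_force: 51.8
```

The fin is gripped: 10.6 mm opening, 52 N. The underside is now level with the TCP reading. I'll lift and carry it over the tail end of the loader, aligned to about 22.5°.

carry_out --pt "0 0 -25 0 0 0" --pt "0 0 -60 0 0 0" --pt "5 -15 -100 0 0 0" --pt "25 -50 -125 0 0 0.05" --pt "45 -85 -130 0 0 0.1"

```text
t: 6.1
position: [0.5316, -0.1263, 0.1344]
tcp_rot: [0.002, 0.96, 0.281, 0.003]
force: [1.2, 0.2, -0.3]
gripper_width: 0.0107
grip_force: 51.5
```

carry_out --pt "18 -35 0 0 0 0.05" --pt "38 -70 0 0 0 0.1" --pt "58 -105 0 0 0 0.15" --pt "76 -140 0 0 0 0.18" --pt "76 -140 0 0 0 0.18"

```text
t: 6.6
position: [0.5164, 0.0373, 0.1297]
tcp_rot: [-0.001, 0.98, 0.197, 0.0]
force: [0.1, 0.3, -1.5]
gripper_width: 0.0104
grip_force: 51.5
```

```bash
python3 - <<'E'
from h import *
[manip.snapshot("wrist") for _ in range(4)]
move([.4936,.0585,.13],np.radians(22.5));print(manip.sense()["gripper_width"])
E
```

```text
at [0.5172 0.0323 0.1296] yaw 22.56333169989679 F [-0.1673 -0.9329 -0.3327] t 6.8
shift mm [-11.7444 -33.2716  -0.3873] turn [0.0004 0.0001 0.0011]
0.010773577417411546
```

```bash
python3 - <<'E'
from h import *
s=manip.snapshot("wrist");cv2.imwrite("pics/w4.png",s["image"][:,:,::-1]);np.savez("w4.npz",**s)
q=manip.sense();print(q["position"],q["t"])
o=np.array([.549,.0815]);c,n=np.cos(np.radians(22.5)),np.sin(np.radians(22.5))
for k,(x,y,z) in dict(hsgTop=(80,0,83),hsgL=(80,40,83),hsgR=(80,-40,83),wallR0=(-80,-18.5,47),wallL1=(56,18.5,47),wallR1=(56,-18.5,47),handle=(-65,40,79),baseR=(-125,-60,22),baseR1=(125,-60,22),ch=(0,0,30),fol=(50,0,57)).items():
    print(k,proj(s,[o[0]+(c*x-n*y)/1e3,o[1]+(n*x+c*y)/1e3,z/1e3])[0])
E
```

```text
[0.5172 0.032  0.1296] 6.85
hsgTop [254.0344  20.4133]
hsgL [176.4771  20.2409]
hsgR [331.5462  20.5857]
wallR0 [298.7785 278.2032]
wallL1 [236.5752  79.133 ]
wallR1 [295.31    79.2506]
handle [204.9751 276.6221]
baseR [350.4453 315.475 ]
baseR1 [360.7452 -33.1055]
ch [272.6404 166.3339]
fol [264.0363  87.9308]
```

View pics/w4.png

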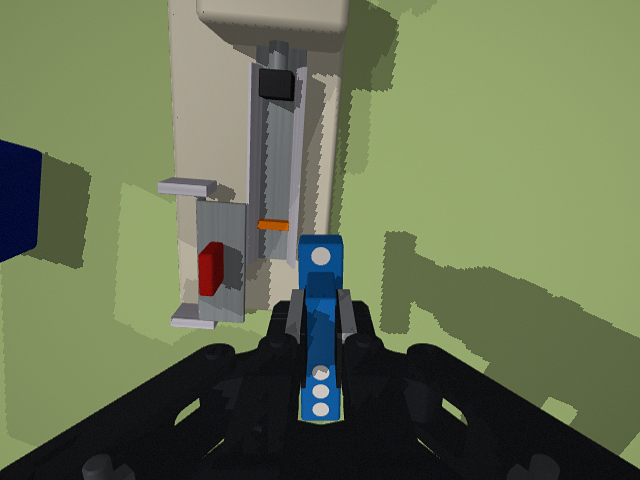

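Wrist view of the loader: the channel runs from about (278,65) to (273,262), with the wall outsides at columns 250 and 307 at the top. The orange lip's follower-side edge is near row 220 (columns 257–289), and the follower's face edge is near row 98 (columns 260–294). The rail spans columns 197–245 and rows 201–322, with the red handle at (211,270). I'll refine the edges and fit the pose.

```bash
python3 - <<'E'
from h import *
s=np.load("w4.npz");im=cv2.GaussianBlur(s["image"],(3,3),0).astype(int)
def edges(line,off,th=22):
    g=np.abs(line[2:]-line[:-2]).sum(1);r=[]
    for i in range(1,len(g)-1):
        if g[i]>th*1.5 and g[i]>=g[i-1] and g[i]>g[i+1]: r.append((i+1+off,int(g[i])))
    return r
for y in (85,105,120,135,150,165,180,195,230,245): print("row",y,edges(im[y,160:350],160))
for x in (205,230,240,262,270,278,285,290): print("col",x,edges(im[50:335,x],50,30))
E
```

```text
row 85 [(171, 49), (248, 34), (251, 204), (258, 150), (290, 44), (294, 167), (301, 132), (306, 110), (325, 146), (340, 96)]
row 105 [(171, 72), (247, 39), (250, 206), (262, 49), (268, 118), (276, 67), (294, 43), (300, 135), (304, 117), (325, 191), (337, 124)]
row 120 [(173, 53), (247, 39), (250, 206), (262, 52), (266, 111), (293, 73), (304, 115), (318, 47), (322, 147), (336, 136)]
row 135 [(173, 45), (247, 43), (250, 205), (261, 49), (268, 114), (292, 76), (303, 118), (313, 50), (323, 147), (335, 138)]
row 150 [(173, 52), (247, 47), (250, 206), (261, 51), (266, 110), (291, 72), (302, 118), (307, 47), (320, 149), (334, 135), (338, 39), (341, 38), (346, 125)]
row 165 [(175, 57), (246, 45), (249, 204), (260, 50), (265, 95), (291, 75), (301, 119), (307, 48), (320, 96), (333, 128), (336, 38), (340, 37), (345, 125)]
row 180 [(216, 83), (246, 47), (249, 204), (260, 54), (265, 107), (290, 77), (300, 121), (306, 52), (318, 146), (331, 135), (335, 42), (343, 109)]
row 195 [(176, 58), (206, 189), (235, 147), (246, 50), (249, 200), (260, 52), (266, 107), (289, 80), (299, 154), (304, 52), (318, 1
[... 546 characters left out ...]
 (322, 75)]
col 240 [(52, 160), (202, 140), (251, 83), (273, 59), (290, 77), (315, 47), (322, 69)]
col 262 [(64, 85), (68, 147), (97, 150), (218, 90), (221, 96), (229, 157), (258, 54), (310, 89)]
col 270 [(53, 110), (69, 170), (96, 52), (99, 134), (102, 117), (219, 133), (221, 78), (229, 154), (259, 76), (262, 117), (267, 86), (271, 106), (274, 76), (279, 94), (282, 86), (287, 77), (290, 57), (294, 76), (309, 81), (315, 75), (320, 125)]
col 278 [(52, 105), (69, 177), (100, 136), (106, 116), (219, 124), (222, 87), (230, 159), (259, 107), (302, 311)]
col 285 [(70, 81), (100, 133), (109, 113), (220, 138), (230, 173), (259, 94), (300, 326)]
col 290 [(70, 101), (101, 139), (111, 104), (300, 151)]
```

```bash
cat > fit.py <<'E'
from h import *
from scipy.optimize import least_squares
s=np.load("w4.npz")
def L(P,p):
    x,y,t=p;c,n=np.cos(t),np.sin(t);return np.array([x+(c*P[0]-n*P[1])/1e3,y+(n*P[0]+c*P[1])/1e3,P[2]/1e3])
def inv(W,p):
    x,y,t=p;c,n=np.cos(t),np.sin(t);d=W[:2]-[x,y];return np.array([c*d[0]+n*d[1],-n*d[0]+c*d[1]])*1e3
F=[('y',54,52,(196.5,230)),('y',54,52,(196.5,245)),('y',20,52,(244.5,230)),('y',20,52,(244.5,245)),('x',-22,52,(205,201.5)),('x',-22,52,(240,202.5)),('x',-114,52,(230,322.5)),('x',-114,52,(240,322.5))]
W=[('y',18.5,47,(250.5,105)),('y',18.5,47,(250,150)),('y',18.5,47,(249.5,195)),('y',-18.5,47,(306.5,85)),('y',-18.5,47,(303.5,135)),('y',-18.5,47,(301.5,165)),('y',-18.5,47,(298,235))]
def res(p,F): return [inv(onz(s,f[3],f[2]/1e3),p)['xy'.index(f[0])]-f[1] for f in F]
for G in (F,F+W,W+F[4:5]):
    r=least_squares(res,[.549,.0815,.39],args=(G,),x_scale=[.01,.01,.02]);p=r.x
    print(p[:2],np.degrees(p[2]),np.round(res(p,F+W),1))
    for c in((262,221),(278,222),(285,222.5)): print("lip",inv(onz(s,c,.038),p))
    for c,z in(((270,96.5),.057),((270,99.5),.031),((278,100.5),.031)): print("fol",inv(onz(s,c,z),p))
    for row in(120,150,180): print("floor mid",[inv(onz(s,(c,row),z),p).round(1) for c,z in(((250,.047)),(303 if row>120 else 304,.047))])
E
python3 fit.py
```

```text
[0.549  0.0777] 19.90920747267937 [-0.5  0.1  0.1  0.3 -0.   0.4 -0.4 -0.  -2.5 -1.9 -1.2 -1.  -0.1  0.6
  1.5]
lip [-37.6514  10.0539]
lip [-37.8607  -1.6415]
lip [-37.9998  -6.7657]
fol [46.5136  2.182 ]
fol [46.2349  5.5945]
fol [45.8528  0.145 ]
floor mid [array([32.3, 16.4]), array([ 33.9, -18.7])]
floor mid [array([13.2, 16.6]), array([ 14.9, -18.6])]
floor mid [array([-6.7, 16.8]), array([ -5. , -19.3])]
[0.5487 0.077 ] 18.92034244878541 [-0.6 -0.2  0.  -0.  -0.3  0.6 -0.4  0.1 -1.2 -1.1 -0.9  0.5  0.9  1.3
  1.4]
lip [-37.2845  10.0092]
lip [-37.292   -1.6881]
lip [-37.3425  -6.8139]
fol [47.0038  3.591 ]
fol [46.6663  6.9982]
fol [46.3782  1.5429]
floor mid [array([32.5, 17.6]), array([ 34.8, -17.5])]
floor mid [array([13.5, 17.4]), array([ 15.7, -17.8])]
floor mid [array([-6.5, 17.3]), array([ -4.2, -18.8])]
[0.548 0.077] 18.444337445060263 [-1.2 -0.9 -0.6 -0.7 -0.   1.   0.   0.6 -1.1 -1.2 -1.3  0.8  0.9  1.1
  0.8]
lip [-36.7105   9.4794]
lip [-36.6209  -2.2176]
lip [-36.6288  -7.3437]
fol [47.6282  3.7616]
fol [47.2623  7.1658]
fol [47.0196  1.7084]
floor mid [array([33. , 17.6]), array([ 35.6, -17.4])]
floor mid [array([14. , 17.3]), array([ 16.5, -17.9])]
floor mid [array([-6., 17.]), array([ -3.4, -19. ])]
```

```bash
python3 - <<'E'
from h import *
s=np.load("w4.npz")
for n,z,c in (("baseL",.022,[(171,95),(173,128),(173.5,150),(175,165),(176,195),(178,242)]),("baseR",.022,[(340,85),(337,105),(336,120),(334,150),(333,165),(331,180),(330,195),(327,230)]),
 ("wallL",.047,[(251,85),(250.3,105),(250,135),(249.3,165),(249,180),(248.7,195)]),("wallLb",.047,[(248,85),(247,105),(247,135),(246.3,165),(246,195),(245.8,230)]),("wallR",.047,[(306,85),(304.5,105),(304,120),(303,135),(302,150),(301,165),(300,180),(299,195),(297,230),(297,245)]),
 ("inL",.045,[(262.3,105),(262,120),(261,150),(260.3,165),(260,180),(259,230),(258,245)]),("inR",.045,[(294,105),(293,120),(292,135),(291,150),(290,180),(289,195),(287,245)])):
    P=np.array([onz(s,p,z)[:2] for p in c]);v=cv2.fitLine((P*1e3).astype(np.float32),cv2.DIST_HUBER,0,.01,.01).ravel();
    v[:2]*=np.sign(v[0]);t=np.radians(19);ref=np.array([.5485,.077]);nn=np.array([-v[1],v[0]])
    print(n,np.degrees(np.arctan2(v[1],v[0])).round(2),"y off",(nn@(v[2:]-ref*1e3)).round(2),"len",np.linalg.norm(P[0]-P[-1]).round(3))
print("tool",np.degrees(np.arctan2(rot()[1,0],rot()[0,0])))
E
```

```text
baseL 18.48 y off 77.64 len 0.109
baseR 18.22 y off -39.17 len 0.105
wallL 18.11 y off 17.79 len 0.071
wallLb 18.33 y off 19.66 len 0.096
wallR 18.28 y off -17.03 len 0.107
inL 18.09 y off 10.55 len 0.096
inR 18.36 y off -9.88 len 0.096
tool 22.514365156155705
```

Every edge gives a loader heading of 18.3°, and the lip-to-follower gap measures 84 mm as specified. Next I'll locate the held strip in the tool frame and compute the pre-insertion pose.

```bash
cat >> h.py <<'E'
YAW=np.radians(18.3);A=np.array([np.cos(YAW),np.sin(YAW)]);N=np.array([-A[1],A[0]]);ORG=np.array([.5484,.0773])
def lo(W): d=np.asarray(W)[:2]-ORG;return np.array([A@d,N@d])*1e3
def wo(x,y): return ORG+(A*x+N*y)/1e3
E
python3 - <<'E'
from h import *
s=np.load("w4.npz")
print("lip",lo(onz(s,(270,221.5),.038)),lo(onz(s,(278,222),.038)),"fol",lo(onz(s,(270,96.5),.057)),lo(onz(s,(278,100.5),.031)))
q=manip.sense();p=q["position"];M=rot(q)
im=s["image"].astype(int);m=(im.min(2)>170);m[:, :305]=0;m[:,338:]=0;m[:247]=0;m[425:]=0
n,l,st,c=cv2.connectedComponentsWithStats(m.astype(np.uint8))
for i in range(1,n):
    if st[i,4]>60: print("dot",c[i],"tool mm",(M.T@(onz(s,c[i]+.5,p[2]+.016)-p)*1e3).round(2))
b=((im[...,2]>im[...,1]*1.25)&(im[...,2]>60));
for y in (245,250,262,270): r=np.nonzero(b[y,285:360])[0]+285;print(y,r.min(),r.max(),(M.T@(onz(s,((r.min()+r.max()+1)/2,y),p[2]+.016)-p)*1e3).round(2))
r=np.nonzero(b[225:260,330])[0]+225;print("nose col330 rows",r.min(),(M.T@(onz(s,(330,r.min()),p[2])-p)*1e3).round(1))
print("TCP in loader",lo(p))
t=wo(46.5-8-28,0);move([t[0],t[1],.10],YAW)
E
```

```text
lip [-37.1394   3.3367] [-37.0798  -2.5143] fol [47.154   3.6771] [46.5505  1.6224]
dot [321.2  374.73] tool mm [-40.25   1.53 -15.99]
dot [320.2749 390.9825] tool mm [-49.87   1.1  -15.99]
dot [320.3598 408.9695] tool mm [-60.88   1.16 -15.99]
245 298 342 [ 27.05   0.84 -16.  ]
250 298 342 [ 24.75   0.85 -16.  ]
262 299 342 [ 19.14   1.08 -16.  ]
270 299 342 [ 15.33   1.08 -16.  ]
nose col330 rows 235 [26.8  5.4 -0. ]
TCP in loader [-43.8354 -33.2347]
at [0.5172 0.032  0.1296] yaw 22.514365156155705 F [-0.408   0.0855 -0.1371] t 6.85
shift mm [ 56.6347 -29.1608  29.5577] turn [0.0003 0.0001 0.0736]
```

carry_out --pt "20 -12 5 0 0 0.03" --pt "42 -24 15 0 0 0.06" --pt "56 -30 25 0 0 0.074" --pt "57 -30 30 0 0 0.074" --pt "57 -30 30 0 0 0.074"

```text
t: 7.35
position: [0.5574, 0.0815, 0.0983]
tcp_rot: [0.0, 0.987, 0.159, -0.001]
force: [-1.4, 0.1, -0.6]
gripper_width: 0.0102
grip_force: 51.5
```

```bash
python3 - <<'E'
from h import *
[manip.snapshot("wrist") for _ in range(5)]
w=manip.snapshot("wrist");q=manip.sense()
print("TCP loader",lo(q["position"]),q["gripper_width"],q["t"]);t=wo(10.5,1);move([t[0],t[1],.05],YAW)
im=w["image"];cv2.imwrite("pics/w5.png",im[0:400,120:520,::-1])
E
```

```text
TCP loader [10.9856  1.3644] 0.010559353451917743 7.65
at [0.5584 0.082  0.1003] yaw 18.2876347946076 F [ 0.2085  0.0254 -0.5267] t 7.65
shift mm [-0.531   0.349  50.2819] turn [ 0.0003 -0.0009 -0.0002]
```

View pics/w5.png

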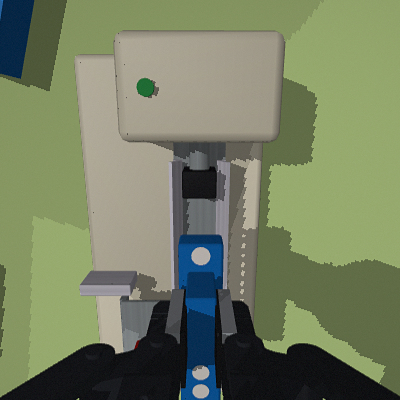

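The strip now points straight down the channel. In full-image columns, the strip's centre is at about 321, the follower's about 319.5 and the walls' about 319. That was the last picture I may view, so from here I work by numbers and force. Quick numeric lateral check:

```bash
python3 - <<'E'
from h import *
w=manip.snapshot("wrist");q=manip.sense();p=q["position"];M=rot(q);im=w["image"].astype(int)
T=lambda u,v,z:(M.T@(onz(w,(u,v),z)-p)*1e3).round(2)
for y in (175,182,188):
    r=np.nonzero(im[y,290:350].max(1)<45)[0]+290;print("fol",y,r.min(),r.max(),T((r.min()+r.max()+1)/2,y,.057)); 
b=((im[...,2]>im[...,1]*1.25)&(im[...,2]>60))
for y in (250,262,270): r=np.nonzero(b[y,290:350])[0]+290;print("strip",y,r.min(),r.max(),T((r.min()+r.max()+1)/2,y,p[2]+.016))
g=cv2.GaussianBlur(w["image"],(3,3),0).astype(int)
for y in (205,215,225):
    d=np.abs(g[y,282:360]-g[y,280:358]).sum(1);print("row",y,[(i+281,int(d[i])) for i in range(1,77) if d[i]>40 and d[i]>=d[i-1] and d[i]>d[i+1]])
for u,v in ((288,215),(347,215)): print(T(u,v,.047))
c=np.nonzero(im[160:215,320].max(1)<45)[0]+160;print("fol rows",c.min(),c.max(),lo(onz(w,(320,c.max()+1),.031)),lo(onz(w,(320,c.min()),.057)))
E
```

```text
fol 175 302 336 [49.51  0.71 43.27]
fol 182 302 336 [45.5   0.71 43.27]
fol 188 302 336 [42.04  0.71 43.26]
strip 250 298 342 [ 24.68   1.27 -15.98]
strip 262 298 342 [ 19.08   1.27 -15.98]
strip 270 298 342 [ 15.27   1.27 -15.99]
row 205 [(293, 208), (303, 57), (309, 115), (336, 80), (349, 119), (357, 48)]
row 215 [(290, 47), (293, 206), (303, 57), (309, 106), (335, 79), (348, 121), (356, 47)]
row 225 [(290, 47), (293, 205), (303, 59), (309, 111), (335, 94), (348, 121), (352, 51)]
[ 23.57 -18.83  53.24]
[23.58 17.72 53.25]
fol rows 170 197 [42.2174  0.5163] [63.4043  0.5015]
```

carry_out --pt "-3 -0.5 20 0 0 0" --pt "-3 -0.5 38 0 0 0" --pt "-3 -0.5 46 0 0 0" --pt "-3 -0.5 48 0 0 0" --pt "-3 -0.5 48 0 0 0"

```text
t: 8.2
position: [0.5553, 0.0821, 0.0519]
tcp_rot: [0.0, 0.987, 0.159, 0.0]
force: [-0.3, -0.4, -0.5]
gripper_width: 0.011
grip_force: 51.5
```

carry_out --pt "0 0 2 0 0 0" --pt "0 0 5 0 0 0" --pt "0 0 8 0 0 0" --pt "0 0 9 0 0 0" --pt "0 0 9 0 0 0"

```text
t: 8.7
position: [0.555, 0.0821, 0.0423]
tcp_rot: [-0.0, 0.987, 0.159, -0.0]
force: [0.7, -0.3, 0.1]
gripper_width: 0.0106
grip_force: 51.5
```

```bash
cat > st.py <<'E'
from h import *
F=[];P=[]
for _ in range(3): manip.snapshot("wrist");q=manip.sense();F.append(q["force"]);P.append(q["position"])
f=np.mean(F,0);p=np.mean(P,0);M=rot(q)
print("t",q["t"],"loader",lo(p).round(2),"z",p[2].round(4),"F along,across,z",np.round([A@f[:2],N@f[:2],f[2]],2),"tq",q["ft_torque"].round(2),"yaw",np.degrees(np.arctan2(M[1,0],M[0,0])).round(2),"width",q["gripper_width"].round(4),"tilt",M[2,:2].round(4))
E
python3 st.py
```

```text
Traceback (most recent call last):
  File "st.py", line 5, in <module>
    print("t",q["t"],"loader",lo(p).round(2),"z",p[2].round(4),"F along,across,z",np.round([A@f[:2],N@f[:2],f[2]],2),"tq",q["ft_torque"].round(2),"yaw",np.degrees(np.arctan2(M[1,0],M[0,0])).round(2),"width",q["gripper_width"].round(4),"tilt",M[2,:2].round(4))
                                                                                                                                                                                                               ^^^^^^^^^^^^^^^^^^^^^^^^
AttributeError: 'float' object has no attribute 'round'
```

No contact on the way down at underside z of about 42 mm. I'll advance towards the follower in small steps.

carry_out --pt "2 0 0 0 0 0" --pt "4 0 0 0 0 0" --pt "6 0 0 0 0 0" --pt "7 0 0 0 0 0" --pt "8 0 0 0 0 0"

```text
t: 9.35
position: [0.5629, 0.0847, 0.0426]
tcp_rot: [-0.0, 0.987, 0.159, -0.0]
force: [-0.2, -0.2, -0.0]
gripper_width: 0.011
grip_force: 51.5
```

carry_out --pt "0.5 0 0 0 0 0" --pt "1 0 0 0 0 0" --pt "1.5 0 0 0 0 0" --pt "2 0 0 0 0 0" --pt "2 0 0 0 0 0"

```text
t: 9.85
position: [0.5648, 0.0853, 0.0426]
tcp_rot: [-0.0, 0.987, 0.159, 0.0]
force: [0.2, 0.5, -0.3]
gripper_width: 0.0106
grip_force: 51.5
```

```bash
sed -i 's/q\["gripper_width"\].round(4)/round(float(q["gripper_width"]),4)/' st.py; python3 st.py
```

```text
t 10.0 loader [17.99  2.46] z 0.0426 F along,across,z [ 0.02 -0.12 -0.47] tq [-0.01 -0.03  0.02] yaw 18.32 width 0.0107 tilt [-0. -0.]
```

carry_out --pt "0.5 0.2 0 0 0 0" --pt "1 0.5 0 0 0 0" --pt "1.5 0.5 0 0 0 0" --pt "2 0.5 0 0 0 0" --pt "2 0.5 0 0 0 0"

```text
t: 10.5
position: [0.5664, 0.0853, 0.0424]
tcp_rot: [0.0, 0.987, 0.159, -0.0]
force: [-3.6, -1.4, 1.7]
gripper_width: 0.0108
grip_force: 51.7
```

```bash
python3 st.py
```

```text
t 10.65 loader [19.66  1.93] z 0.0425 F along,across,z [-3.14 -0.55  1.43] tq [-0.24  0.49 -0.05] yaw 18.32 width 0.0108 tilt [-0.0006 -0.    ]
```

Contact with the follower: 3.1 N at tool x of about 19.6. One more millimetre will calibrate against the spring law.

carry_out --pt "0.5 0 0 0 0 0" --pt "1 0 0 0 0 0" --pt "1.5 0 0 0 0 0" --pt "2 0 0 0 0 0" --pt "2 0 0 0 0 0"

```text
t: 11.15
position: [0.5686, 0.086, 0.0425]
tcp_rot: [0.0, 0.987, 0.159, -0.0]
force: [-3.2, -2.2, 0.9]
gripper_width: 0.0104
grip_force: 51.6
```

```bash
python3 st.py
```

```text
t 11.3 loader [21.92  1.94] z 0.0425 F along,across,z [-3.6  -1.18 -0.27] tq [-0.31  0.59 -0.08] yaw 18.32 width 0.0113 tilt [-0.0002  0.    ]
```

carry_out --pt "1 0 0 0 0 0" --pt "2 0 0 0 0 0" --pt "3 0 0 0 0 0" --pt "4 0 0 0 0 0" --pt "4 0 0 0 0 0"

```text
t: 11.8
position: [0.5725, 0.0873, 0.0425]
tcp_rot: [0.0, 0.987, 0.159, -0.0]
force: [-4.0, -2.3, -0.2]
gripper_width: 0.0108
grip_force: 51.6
```

```bash
python3 st.py
```

```text
t 11.95 loader [25.96  1.94] z 0.0425 F along,across,z [-4.47 -1.16  0.16] tq [-0.47  0.72 -0.04] yaw 18.33 width 0.0106 tilt [-0.0001 -0.    ]
```

Both readings fit the spring law with contact at x of about 19.25. The tail therefore clears the lip at 31.25, and the hard stop is at 34.75. Target is 33.2.

carry_out --pt "1.5 0.2 0 0 0 0" --pt "3 0.3 0 0 0 0" --pt "4.5 0.3 0 0 0 0" --pt "5.5 0.3 0 0 0 0" --pt "5.5 0.3 0 0 0 0"

```text
t: 12.45
position: [0.5775, 0.089, 0.0425]
tcp_rot: [-0.0, 0.987, 0.159, -0.0]
force: [-6.0, -2.8, 0.6]
gripper_width: 0.0106
grip_force: 51.6
```

carry_out --pt "0.6 0 0 0 0 0" --pt "1.2 0 0 0 0 0" --pt "1.7 0 0 0 0 0" --pt "1.7 0 0 0 0 0"

```text
t: 12.85
position: [0.579, 0.0894, 0.0425]
tcp_rot: [-0.0, 0.987, 0.159, -0.0]
force: [-5.7, -2.8, 0.7]
gripper_width: 0.011
grip_force: 51.7
```

```bash
python3 st.py
```

```text
t 13.0 loader [32.89  1.88] z 0.0425 F along,across,z [-5.62 -0.24  0.59] tq [-0.36  0.97 -0.05] yaw 18.33 width 0.0107 tilt [-0.0007 -0.0004]
```

```bash
python3 - <<'E'
from h import *
def dots(im):
    im=im.astype(int);m=(im.min(2)>110)&(np.ptp(im,axis=2)<60);m[:,:307]=0;m[:,336:]=0;m[:243]=0;m[425:]=0
    n,l,st,c=cv2.connectedComponentsWithStats(m.astype(np.uint8));return [(c[i].round(1).tolist(),st[i,:4][1],st[i,3]) for i in range(1,n) if st[i,4]>60]
print(dots(np.load("w4.npz")["image"]));w=manip.snapshot("wrist");print(dots(w["image"]))
a=np.load("w4.npz")["image"].astype(int);b=w["image"].astype(int)
for y in range(228,292,3): print(y,a[y,312],b[y,312])
F=[]
for _ in range(8): manip.snapshot("side");F.append(manip.sense()["force"])
f=np.mean(F,0);print(A@f[:2],N@f[:2],f[2],np.std(F,0))
E
```

```text
[([320.4, 255.7], np.int32(247), np.int32(18)), ([320.3, 372.4], np.int32(366), np.int32(14)), ([320.4, 390.8], np.int32(384), np.int32(14)), ([320.4, 409.0], np.int32(403), np.int32(13))]
[([320.4, 255.8], np.int32(247), np.int32(18)), ([320.6, 373.2], np.int32(366), np.int32(14)), ([320.2, 391.3], np.int32(385), np.int32(14)), ([320.2, 409.3], np.int32(403), np.int32(14))]
228 [118 113 101] [21 21 22]
231 [119 114 103] [17 17 18]
234 [75 87 96] [21 22 20]
237 [ 8 50 92] [21 20 21]
240 [ 6 50 93] [16 17 17]
243 [  8  56 102] [ 9 53 95]
246 [ 11  76 137] [  8  73 133]
249 [  8  77 139] [  7  74 135]
252 [172 162 157] [133 142 154]
255 [187 177 169] [184 174 165]
258 [188 177 171] [183 173 167]
261 [ 36  83 140] [ 35  80 136]
264 [ 12  78 140] [  8  75 135]
267 [ 13  78 139] [ 11  75 135]
270 [ 13  79 142] [ 10  75 136]
273 [ 2 46 87] [ 6 45 84]
276 [ 1 48 90] [ 5 48 86]
279 [ 9 51 92] [ 1 46 85]
282 [12 51 92] [ 6 47 87]
285 [ 4 49 92] [ 3 47 86]
288 [10 51 91] [ 6 47 87]
291 [ 8 51 92] [12 49 88]
-5.632751362384654 -0.09022113724358177 0.9161134404819493 [0.4493 0.3996 0.4479]
```

No slip: the dots are at the same pixels. I'll lower it now with force checks.

carry_out --pt "0 0 1.5 0 0 0" --pt "0 0 3 0 0 0" --pt "0 0 4.5 0 0 0" --pt "0 0 6 0 0 0" --pt "0 0 6 0 0 0"

```text
t: 13.95
position: [0.5791, 0.0894, 0.0366]
tcp_rot: [-0.0, 0.987, 0.159, -0.0]
force: [-5.2, -2.5, 1.1]
gripper_width: 0.0107
grip_force: 51.8
```

```bash
python3 st.py
```

```text
t 14.1 loader [32.97  1.86] z 0.0366 F along,across,z [-5.87  0.69  1.35] tq [-0.3   0.94 -0.02] yaw 18.32 width 0.0109 tilt [-0.0005 -0.0003]
```

The underside is below the lip top with no catch. Continuing down to the floor.

carry_out --pt "0 0 1.5 0 0 0" --pt "0 0 3 0 0 0" --pt "0 0 4.5 0 0 0" --pt "0 0 5.3 0 0 0" --pt "0 0 5.3 0 0 0"

```text
t: 14.6
position: [0.5792, 0.0895, 0.0314]
tcp_rot: [-0.0, 0.987, 0.159, -0.0]
force: [-5.1, -2.4, 0.8]
gripper_width: 0.0106
grip_force: 51.8
```

```bash
python3 st.py
```

```text
t 14.75 loader [33.03  1.87] z 0.0314 F along,across,z [-5.76 -0.06  2.01] tq [-0.36  1.03 -0.05] yaw 18.33 width 0.0108 tilt [-0.0004 -0.0003]
```

carry_out --pt "0 0 0.4 0 0 0" --pt "0 0 0.8 0 0 0" --pt "0 0 1.2 0 0 0" --pt "0 0 1.2 0 0 0"

```text
t: 15.15
position: [0.5793, 0.0895, 0.0304]
tcp_rot: [-0.0, 0.987, 0.159, -0.0]
force: [-5.4, -2.3, 1.7]
gripper_width: 0.0106
grip_force: 51.9
```

```bash
python3 st.py
```

```text
t 15.3 loader [33.17  1.83] z 0.0304 F along,across,z [-6.06 -0.04  2.39] tq [-0.35  0.99 -0.02] yaw 18.33 width 0.0106 tilt [-0.0001 -0.0002]
```

carry_out --pt "0 0 0.4 0 0 0" --pt "0 0 0.8 0 0 0" --pt "0 0 1.2 0 0 0" --pt "0 0 1.2 0 0 0"

```text
t: 15.7
position: [0.5794, 0.0895, 0.0299]
tcp_rot: [-0.0, 0.987, 0.159, -0.0]
force: [-9.4, -2.1, 9.3]
gripper_width: 0.011
grip_force: 52.9
```

```bash
python3 st.py
```

```text
t 15.85 loader [33.23  1.83] z 0.03 F along,across,z [-10.01   0.29   8.73] tq [-0.39  1.57 -0.04] yaw 18.33 width 0.011 tilt [-0.0001 -0.0002]
```

On the floor (8.7 N at z = 30.0 mm). I'll ease off the downward press and let the strip back gently until the lip takes the spring load, so it doesn't snap against the lip.

carry_out --pt "0 0 -0.6 0 0 0" --pt "-0.3 0 -0.6 0 0 0" --pt "-0.6 0 -0.6 0 0 0" --pt "-0.9 0 -0.6 0 0 0" --pt "-0.9 0 -0.6 0 0 0"

```text
t: 16.35
position: [0.579, 0.0893, 0.03]
tcp_rot: [-0.0, 0.987, 0.159, 0.001]
force: [-4.1, 0.3, 3.4]
gripper_width: 0.0108
grip_force: 52.0
```

```bash
python3 st.py
```

```text
t 16.5 loader [32.8   1.77] z 0.0299 F along,across,z [-3.03  1.42  4.3 ] tq [ 0.07  0.62 -0.03] yaw 18.33 width 0.0105 tilt [ 0.001  -0.0001]
```

carry_out --pt "-0.2 0 0 0 0 0" --pt "-0.4 0 0 0 0 0" --pt "-0.6 0 0 0 0 0" --pt "-0.6 0 0 0 0 0"

```text
t: 16.9
position: [0.5785, 0.0891, 0.0299]
tcp_rot: [-0.0, 0.987, 0.159, 0.001]
force: [-2.9, 1.7, 4.9]
gripper_width: 0.0108
grip_force: 52.3
```

```bash
python3 st.py
```

```text
t 17.05 loader [32.3   1.74] z 0.0299 F along,across,z [-2.04  2.38  4.85] tq [0.24 0.42 0.11] yaw 18.32 width 0.0109 tilt [ 0.0012 -0.    ]
```

carry_out --pt "-0.2 0 -0.2 0 0 0" --pt "-0.4 0 -0.2 0 0 0" --pt "-0.6 0 -0.2 0 0 0" --pt "-0.6 0 -0.2 0 0 0"

```text
t: 17.45
position: [0.5777, 0.0888, 0.0299]
tcp_rot: [-0.0, 0.987, 0.159, 0.0]
force: [-1.9, 2.2, 4.7]
gripper_width: 0.0107
grip_force: 52.3
```

```bash
python3 st.py
```

```text
t 17.6 loader [31.41  1.73] z 0.0299 F along,across,z [-1.54  2.55  5.34] tq [0.38 0.33 0.05] yaw 18.33 width 0.0108 tilt [ 0.0007 -0.    ]
```

carry_out --pt "-0.2 0 0 0 0 0" --pt "-0.4 0 0 0 0 0" --pt "-0.6 0 0 0 0 0" --pt "-0.6 0 0 0 0 0"

```text
t: 18.0
position: [0.5775, 0.0887, 0.03]
tcp_rot: [-0.0, 0.987, 0.159, 0.001]
force: [3.1, 4.3, 3.0]
gripper_width: 0.0108
grip_force: 51.9
```

```bash
python3 st.py
```

```text
t 18.15 loader [31.24  1.7 ] z 0.03 F along,across,z [4.   2.93 1.94] tq [ 0.72 -0.43 -0.01] yaw 18.32 width 0.0107 tilt [ 0.0015 -0.    ]
```

The tail bears on the lip at x = 31.24, exactly as predicted, and the force has reversed to +4 N. I'll open the fingers and go straight up.

carry_out --pt "0.4 0 0 0 0 0" --pt "0.4 0 0 0 0 0" --pt "0.4 0 0 0 0 0" --pt "0.4 0 0 0 0 0" --gripper 32

```text
t: 18.55
position: [0.5768, 0.0883, 0.0293]
tcp_rot: [0.0, 0.987, 0.159, -0.0]
force: [-0.6, -0.6, 0.4]
gripper_width: 0.0319
grip_force: 0.0
```

carry_out --pt "0 0 -8 0 0 0" --pt "0 0 -25 0 0 0" --pt "0 0 -50 0 0 0" --pt "0 0 -80 0 0 0" --pt "0 0 -80 0 0 0"

```text
t: 19.05
position: [0.5807, 0.0888, 0.1158]
tcp_rot: [0.0, 0.987, 0.159, 0.004]
force: [0.4, -0.6, -0.1]
gripper_width: 0.0319
grip_force: 0.0
```

```bash
python3 st.py; python3 - <<'E'
from h import *
w=manip.snapshot("wrist");q=manip.sense();im=w["image"].astype(int)
np.savez("w6.npz",**w)
m=(im.min(2)>120)&(np.ptp(im,axis=2)<50);m[:,:300]=0;m[:,342:]=0
n,l,st,c=cv2.connectedComponentsWithStats(m.astype(np.uint8))
for i in range(1,n):
    if 30<st[i,4]<600: print("dot",c[i].round(1),st[i,4],lo(onz(w,c[i]+.5,.046)).round(1))
b=((im[...,2]>im[...,1]*1.25)&(im[...,2]>60));b[:,:280]=0;b[:,360:]=0;ys,xs=np.nonzero(b);print("blue",xs.min(),xs.max(),ys.min(),ys.max(),lo(onz(w,(320,ys.min()),.046)).round(1))
r=(im[...,0]>110)&(im[...,1]<60)&(im[...,2]<60);ys,xs=np.nonzero(r);print("red",xs.size and (xs.min(),xs.max(),ys.min(),ys.max()))
o=(im[...,0]>170)&(im[...,1]>70)&(im[...,1]<140)&(im[...,2]<60);ys,xs=np.nonzero(o);print("orange",xs.size and (xs.min(),xs.max(),ys.min(),ys.max()))
E
```

```text
t 19.2 loader [31.94  1.32] z 0.1115 F along,across,z [ 0.03  0.08 -0.75] tq [ 0.05  0.03 -0.  ] yaw 18.32 width 0.0321 tilt [0.0003 0.0001]
dot [320.1 213.2] 108 [52.8  0.4]
dot [340.4 218.8] 44 [ 49.  -12.8]
dot [320.2 284.5] 67 [2.3 0.3]
dot [320.2 297.3] 96 [-7.5  0.3]
dot [320.3 311.4] 94 [-18.5   0.2]
dot [320.1 325.2] 88 [-29.5   0.3]
blue 305 335 208 333 [56.5  0.8]
red (np.int64(267), np.int64(305), np.int64(329), np.int64(416))
orange (np.int64(305), np.int64(334), np.int64(329), np.int64(335))
```

The strip is seated: its dots run from +52.8 to −29.5 along the channel, so the tail is at about −37, on the lip, and it is centred. Now the handle: I'll check its position from the stored view and compute the move.

```bash
python3 - <<'E'
from h import *
s=np.load("w4.npz");im=s["image"].astype(int)
r=(im[...,0]>90)&(im[...,1]<60)&(im[...,2]<60);ys,xs=np.nonzero(r);print(xs.min(),xs.max(),ys.min(),ys.max())
for y in range(ys.min(),ys.max(),8): c=np.nonzero(r[y])[0];print(y,c.min(),c.max(),im[y,c].tolist()[1::5])
for x in(-80,-50):
  for y in(35,45):
    for z in(.051,.079): print(x,y,z,proj(s,np.r_[wo(x,y),z])[0].round(1))
t=wo(-65,40);move([t[0],t[1],.10],YAW)
E
```

```text
198 288 218 295
218 259 259 []Traceback (most recent call last):
  File "<stdin>", line 4, in <module>
    return umr_minimum(a, axis, None, out, keepdims, initial, where)
ValueError: zero-size array to reduction operation minimum which has no identity
```

```bash
python3 - <<'E'
from h import *
s=np.load("w4.npz");im=s["image"].astype(int)
r=(im[...,0]>90)&(im[...,1]<60)&(im[...,2]<60);r[:,235:]=0;ys,xs=np.nonzero(r);print(xs.min(),xs.max(),ys.min(),ys.max())
for y in range(ys.min()+1,ys.max(),10): c=np.nonzero(r[y])[0];print(y,c.min(),c.max(),im[y,c[1]:c[-1]:5,0])
for x in(-80,-50):
  for y in(35,45):
    for z in(.051,.079): print(x,y,z,proj(s,np.r_[wo(x,y),z])[0].round(1))
t=wo(-65,40);move([t[0],t[1],.10],YAW)
E
```

```text
198 212 242 295Traceback (most recent call last):
  File "<stdin>", line 4, in <module>
IndexError: index 1 is out of bounds for axis 0 with size 1
```

```bash
python3 - <<'E'
from h import *
s=np.load("w4.npz");im=s["image"].astype(int)
for y in (250,265,280,290): print(y,[(x,im[y,x].tolist()) for x in range(194,230,3)])
for x in(-80,-50):
  for y in(35,45):
    for z in(.051,.079): print(x,y,z,proj(s,np.r_[wo(x,y),z])[0].round(1))
t=wo(-65,40);move([t[0],t[1],.10],YAW)
E
```

```text
250 [(194, [182, 175, 157]), (197, [90, 95, 98]), (200, [108, 115, 115]), (203, [93, 15, 11]), (206, [89, 12, 9]), (209, [87, 11, 3]), (212, [86, 11, 7]), (215, [75, 4, 5]), (218, [71, 5, 7]), (221, [70, 5, 2]), (224, [62, 68, 68]), (227, [59, 62, 61])]
265 [(194, [181, 173, 154]), (197, [142, 147, 138]), (200, [138, 12, 12]), (203, [138, 19, 13]), (206, [136, 13, 13]), (209, [134, 12, 8]), (212, [98, 13, 11]), (215, [70, 8, 8]), (218, [69, 5, 0]), (221, [68, 2, 2]), (224, [60, 67, 69]), (227, [62, 65, 64])]
280 [(194, [158, 151, 134]), (197, [147, 145, 132]), (200, [136, 10, 7]), (203, [137, 14, 11]), (206, [134, 15, 8]), (209, [134, 14, 10]), (212, [99, 10, 9]), (215, [70, 3, 6]), (218, [71, 7, 6]), (221, [71, 6, 2]), (224, [64, 69, 68]), (227, [61, 64, 65])]
290 [(194, [155, 150, 133]), (197, [162, 157, 139]), (200, [135, 12, 5]), (203, [136, 15, 16]), (206, [134, 17, 13]), (209, [131, 10, 8]), (212, [102, 13, 11]), (215, [69, 5, 2]), (218, [107, 113, 114]), (221, [109, 112, 113]), (224, [104, 109, 108]), (227, [102, 106, 108])]
-80 35 0.051 [222.3 279.5]
-80 35 0.079 [211.4 296.8]
-80 45 0.051 [208.6 278.6]
-80 45 0.079 [196.1 295.8]
-50 35 0.051 [222.1 240.5]
-50 35 0.079 [210.7 254. ]
-50 45 0.051 [207.9 239.5]
-50 45 0.079 [194.8 252.8]
at [0.5765 0.0885 0.1089] yaw 18.324850975449777 F [ 0.2844 -0.4798 -0.044 ] t 19.25
shift mm [-95.2122 -38.2193   9.0453] turn [-0.0003  0.0013  0.0004]
```

The handle matches the prediction within about 1 mm. I'll go above it with a 45 mm opening.

carry_out --pt "-25 -9 0 0 0 0" --pt "-55 -20 0 0 0 0" --pt "-85 -32 0 0 0 0" --pt "-95 -37 0 0 0 0" --pt "-95 -37 0 0 0 0" --gripper 45

```text
t: 19.75
position: [0.4731, 0.094, 0.1082]
tcp_rot: [-0.0, 0.987, 0.159, -0.001]
force: [-0.5, -0.1, 0.2]
gripper_width: 0.0451
grip_force: 0.0
```

```bash
python3 st.py
```

```text
t 19.9 loader [-64.33  38.62] z 0.1091 F along,across,z [-0.08 -0.32  0.03] tq [-0.01 -0.06 -0.02] yaw 18.32 width 0.045 tilt [-0.0003  0.    ]
```

Descend to a TCP reading of about 0.039 (pad tips about 59 mm, above the plate), then grip gently.

carry_out --pt "0 0 25 0 0 0" --pt "0 0 45 0 0 0" --pt "0 0 60 0 0 0" --pt "0 0 70 0 0 0" --pt "0 0 70 0 0 0"

```text
t: 20.4
position: [0.4745, 0.0936, 0.038]
tcp_rot: [-0.0, 0.987, 0.159, -0.002]
force: [0.8, -1.1, 0.1]
gripper_width: 0.0453
grip_force: 0.0
```

carry_out --pt "0 0 0 0 0 0" --pt "0 0 0 0 0 0" --pt "0 0 0 0 0 0" --pt "0 0 0 0 0 0" --pt "0 0 0 0 0 0" --gripper 0 --force 30

```text
t: 20.9
position: [0.4764, 0.094, 0.0408]
tcp_rot: [0.0, 0.987, 0.159, 0.001]
force: [-0.5, 1.1, 5.4]
gripper_width: 0.0092
grip_force: 33.1
```

```bash
python3 st.py
```

```text
t 21.05 loader [-63.13  38.46] z 0.0408 F along,across,z [-0.11  0.82  5.97] tq [ 0.1   0.04 -0.11] yaw 18.32 width 0.0092 tilt [0.0021 0.0004]
```

Handle gripped at 9.2 mm. I'll slide the rail shut along tool +y.

carry_out --pt "0 0 -1 0 0 0" --pt "0 3 -1 0 0 0" --pt "0 6 -1 0 0 0" --pt "0 9 -1 0 0 0" --pt "0 12 -1 0 0 0"

```text
t: 21.55
position: [0.4799, 0.0831, 0.0409]
tcp_rot: [-0.0, 0.987, 0.159, 0.001]
force: [4.1, 4.1, -2.4]
gripper_width: 0.0088
grip_force: 32.1
```

```bash
python3 st.py
```

```text
t 21.7 loader [-63.23  26.57] z 0.0409 F along,across,z [ 5.19  0.35 -2.63] tq [ 0.33 -0.8  -0.09] yaw 18.31 width 0.009 tilt [ 0.002 -0.   ]
```

carry_out --pt "0 3 0 0 0 0" --pt "0 6 0 0 0 0" --pt "0 9 0 0 0 0" --pt "0 12 0 0 0 0" --pt "0 14 0 0 0 0"

```text
t: 22.2
position: [0.4838, 0.071, 0.0409]
tcp_rot: [-0.002, 0.987, 0.159, 0.001]
force: [-0.1, 17.1, 2.5]
gripper_width: 0.0091
grip_force: 32.6
```

```bash
python3 st.py
```

```text
t 22.35 loader [-63.29  14.43] z 0.0409 F along,across,z [4.15 9.77 0.31] tq [ 1.7  -0.22 -0.14] yaw 18.33 width 0.009 tilt [ 0.0017 -0.003 ]
```

```bash
python3 st.py; python3 - <<'E'
from h import *
a=manip.snapshot("scene");b=manip.snapshot("side")
np.savez("e.npz",a=a["image"],b=b["image"])
def red(im):
    im=im.astype(int);r=(im[...,0]>90)&(im[...,1]<50)&(im[...,2]<50);ys,xs=np.nonzero(r);return xs.mean().round(1),ys.mean().round(1),xs.size,(xs.min(),xs.max(),ys.min(),ys.max())
for s,f,(u,v) in((a,"scene0",(332,192)),(b,"side0",(330,281))):
    o=cv2.imread(f"pics/{f}.png")[:,:,::-1];
    print(f,"before",red(o[v-40:v+40,u-40:u+40]),"now",red(s["image"][v-40:v+40,u-40:u+40]))
    P=[np.r_[wo(-65,y),.065] for y in(40,16,12)];print(proj(s,P).round(1))
E
```

```text
t 22.5 loader [-63.31  14.41] z 0.0409 F along,across,z [5.01 9.88 0.28] tq [ 1.62 -0.25 -0.11] yaw 18.33 width 0.0091 tilt [ 0.0017 -0.0028]
scene0 before (np.float64(40.7), np.float64(37.1), 36, (np.int64(35), np.int64(45), np.int64(33), np.int64(46))) now (np.float64(38.4), np.float64(47.6), 18, (np.int64(38), np.int64(39), np.int64(43), np.int64(53)))
[[333.  192. ]
 [326.8 197.9]
 [325.8 198.9]]
side0 before (np.float64(38.8), np.float64(39.3), 175, (np.int64(32), np.int64(46), np.int64(32), np.int64(47))) now (np.float64(47.1), np.float64(34.6), 68, (np.int64(37), np.int64(51), np.int64(27), np.int64(40)))
[[329.8 281.1]
 [334.4 274. ]
 [335.2 272.9]]
```

Stalled about 2–3 mm short, at 10 N sideways, while the tool also pulls 5 N along x, so the rail may be binding. I'll relieve the x load and push a little more.

carry_out --pt "0.5 0 0 0 0 0" --pt "1 0 0 0 0 0" --pt "1 0.5 0 0 0 0" --pt "1 1 0 0 0 0" --pt "1 1 0 0 0 0"

```text
t: 23.1
position: [0.4838, 0.0711, 0.0408]
tcp_rot: [-0.002, 0.987, 0.159, -0.001]
force: [-6.4, 12.3, 7.0]
gripper_width: 0.0091
grip_force: 33.2
```

```bash
python3 st.py
```

```text
t 23.25 loader [-63.31  14.4 ] z 0.0409 F along,across,z [-1.6  13.92  6.62] tq [ 2.14  0.87 -0.11] yaw 18.35 width 0.0092 tilt [-0.0006 -0.0044]
```

It's a hard stop at this y. I'll release, retreat and measure the rail's place in a wrist image by numbers.

carry_out --pt "0 -2 0 0 0 0" --pt "0 -2 0 0 0 0" --pt "0 -2 0 0 0 0" --pt "0 -2 0 0 0 0" --pt "0 -2 0 0 0 0" --gripper 45

```text
t: 23.75
position: [0.4842, 0.0702, 0.0407]
tcp_rot: [0.0, 0.987, 0.159, -0.0]
force: [0.4, 0.3, -0.0]
gripper_width: 0.0453
grip_force: 0.0
```

carry_out --pt "0 0 -25 0 0 0" --pt "0 10 -60 0 0 0" --pt "-15 30 -90 0 0 0" --pt "-30 50 -90 0 0 0" --pt "-30 60 -90 0 0 0"

```text
t: 24.25
position: [0.4749, 0.0023, 0.132]
tcp_rot: [0.001, 0.987, 0.159, 0.001]
force: [0.8, 0.4, -0.1]
gripper_width: 0.0447
grip_force: 0.0
```

```bash
python3 st.py; python3 - <<'E'
from h import *
w=manip.snapshot("wrist");np.savez("w7.npz",**w);im=w["image"].astype(int)
for x in(-80,-50):
  for y in(7,17): print("pred handle top",x,y,proj(w,np.r_[wo(x,y),.079])[0].round(1))
print("pred rail", [proj(w,np.r_[wo(x,y),.052])[0].round(1).tolist() for x,y in((-22,-8),(-22,26),(-114,26),(-114,-8))])
r=(im[...,0]>60)&(im[...,1]<35)&(im[...,2]<35);n,l,st,c=cv2.connectedComponentsWithStats(r.astype(np.uint8));i=1+st[1:,4].argmax();print("red",st[i])
x0,y0,ww,hh=st[i,:4]
for y in range(y0+3,y0+hh,10): print(y,[(int(x),int(im[y,x,0])) for x in np.nonzero(r[y])[0][::4]])
ys=y0+hh//2
g=cv2.GaussianBlur(w["image"],(3,3),0).astype(int)
for y in (y0-15,y0-8,y0+10,y0+25):
    d=np.abs(g[y,2:]-g[y,:-2]).sum(1);print("row",y,[(k+1,int(d[k])) for k in range(x0-60,x0+110) if d[k]>45 and d[k]>=d[k-1] and d[k]>d[k+1]])
for x in (x0-8,x0+ww+8):
    d=np.abs(g[2:,x]-g[:-2,x]).sum(1);print("col",x,[(k+1,int(d[k])) for k in range(y0-80,y0+120) if d[k]>45 and d[k]>=d[k-1] and d[k]>d[k+1]])
E
```

```text
t 24.4 loader [-93.23 -47.51] z 0.1305 F along,across,z [-0.04 -0.47 -0.13] tq [-0.03 -0.02  0.01] yaw 18.23 width 0.0452 tilt [-0.0006 -0.0007]
pred handle top -80 7 [232.7 232. ]
pred handle top -80 17 [216.6 232. ]
pred handle top -50 7 [229.1 183.9]
pred handle top -50 17 [212.3 183.9]
pred rail [[259.0, 134.0], [206.4, 134.0], [218.4, 266.7], [265.6, 266.7]]
red [ 212  179   28   53 1202]
182 [(219, 84), (223, 82), (227, 81), (231, 67), (235, 66)]
192 [(212, 121), (216, 133), (220, 131), (224, 132), (228, 67), (232, 65), (236, 66)]
202 [(214, 133), (218, 130), (222, 129), (226, 110), (230, 66), (234, 65)]
212 [(214, 137), (218, 131), (222, 127), (226, 119), (230, 65), (234, 65), (238, 67)]
222 [(215, 140), (219, 127), (223, 125), (227, 115), (231, 63), (235, 64)]
row 164 [(207, 63), (258, 139), (268, 188), (275, 194), (295, 138), (309, 109)]
row 171 [(207, 89), (258, 151), (269, 138), (275, 190), (282, 46), (296, 138), (309, 113)]
row 189 [(211, 182), (237, 94), (255, 99), (259, 151), (270, 139), (276, 196), (279, 49), (297, 137), (309, 109)]
row 204 [(213, 176), (238, 93), (257, 64), (260, 109), (272, 96), (276, 66), (285, 98), (289, 71), (295, 141), (309, 106)]
col 204 [(126, 124), (141, 124), (256, 114), (270, 113)]
col 248 [(103, 194), (117, 185), (121, 206), (134, 156), (186, 90), (229, 93), (267, 72), (296, 61)]
```

```bash
python3 - <<'E'
from h import *
a=np.load("w4.npz");b=np.load("w7.npz")
print("rail w4",[lo(onz(a,p,.052)).round(1) for p in((196.5,230),(196.5,245),(244.5,230),(244.5,245))])
print("rail w7",[lo(onz(b,p,.052)).round(1) for p in((207.5,164),(207.5,171),(258.5,164),(258.5,171))])
print("rail ends w4",[lo(onz(a,p,.052)).round(1) for p in((240,202.5),(240,322.5))],"w7",[lo(onz(b,p,.052)).round(1) for p in((248,134.5),(248,267.5))])
def edges(s,row,lo_,hi):
    im=s["image"].astype(int);R=im[row,:,0]-im[row,:,1];return [x for x in range(lo_,hi) if (R[x]>45)!=(R[x-1]>45)],im[row,lo_:hi,0].tolist()
for n,s,rows,(l,h) in(("w4",a,(270,285),(190,230)),("w7",b,(205,215,222),(205,245))):
    for r in rows: e,_=edges(s,r,l,h);print(n,r,e,[lo(onz(s,(x,r),.079)).round(1) for x in e[:1]], _[::2])
E
```

```text
rail w4 [array([-43.3,  52.5]), array([-54.3,  52.8]), array([-40.8,  19.1]), array([-51.8,  19. ])]
rail w7 [array([-41.1,  27. ]), array([-45.6,  27.5]), array([-41.1,  -6.7]), array([-45.7,  -6.4])]
rail ends w4 [array([-21.5,  22.4]), array([-114. ,   21.6])] w7 [array([-22.3,  -0.9]), array([-114.6,    4.7])]
w4 270 [199, 224] [array([-61.5,  42.7])] [183, 181, 180, 184, 115, 137, 137, 137, 137, 134, 131, 99, 69, 71, 71, 71, 72, 61, 63, 62]
w4 285 [199, 219] [array([-72.1,  42.9])] [156, 156, 158, 157, 101, 135, 136, 136, 133, 132, 132, 99, 70, 72, 69, 108, 106, 103, 58, 63]
w7 205 [213, 238] [array([-62.9,  17.7])] [148, 148, 150, 106, 113, 131, 131, 130, 129, 128, 129, 98, 67, 66, 65, 66, 65, 58, 59, 59]
w7 215 [214, 239] [array([-69.1,  17.7])] [148, 150, 149, 153, 104, 131, 131, 129, 129, 127, 127, 107, 79, 64, 67, 67, 68, 59, 57, 56]
w7 222 [215, 238] [array([-73.5,  17.5])] [150, 150, 150, 150, 105, 140, 129, 127, 129, 125, 125, 115, 89, 63, 67, 64, 66, 59, 56, 70]
```

The rail travelled only about 25 mm of 28, so something blocks it. I'll check the seated strip for roll or a raised tail with the stored images.

```bash
python3 - <<'E'
from h import *
w=np.load("w6.npz");im=w["image"].astype(int)
for y in (212,222,228,234,240,250,260,270,280): print(y,[(x,*im[y,x,1:].tolist()) for x in range(302,340,3)])
b=np.load("w7.npz");im=b["image"].astype(int)
m=(im[...,2]>im[...,1]*1.25)&(im[...,2]>60)|(im.min(2)>140)
pts={"nose top":(58.7,0,46),"tailtop L":(-37,10,46),"tailtop R":(-37,-10,46),"nosetopR":(58.7,-10,46),"noseTopL":(58.7,10,46),"fin top":(31,0,72),"finfrontR":(46,-6,72),"finbackR":(16,-6,72),"finbackL":(16,6,72),"railedgeR":(-22,-6.5,52)}
for k,(x,y,z) in pts.items(): print(k,proj(b,np.r_[wo(x,y),z/1e3])[0].round(1))
q=manip.sense();print(q["t"])
E
```

```text
212 [(302, 83, 88), (305, 60, 83), (308, 78, 140), (311, 80, 140), (314, 148, 158), (317, 171, 165), (320, 172, 166), (323, 170, 164), (326, 177, 167), (329, 76, 139), (332, 77, 137), (335, 51, 100), (338, 79, 84)]
222 [(302, 81, 87), (305, 56, 78), (308, 80, 141), (311, 78, 138), (314, 78, 140), (317, 80, 141), (320, 78, 139), (323, 79, 139), (326, 79, 139), (329, 77, 137), (332, 76, 137), (335, 47, 93), (338, 76, 81)]
228 [(302, 82, 86), (305, 59, 66), (308, 77, 140), (311, 62, 113), (314, 48, 87), (317, 47, 88), (320, 48, 87), (323, 48, 87), (326, 46, 86), (329, 44, 76), (332, 50, 89), (335, 37, 74), (338, 78, 83)]
234 [(302, 82, 86), (305, 56, 66), (308, 80, 140), (311, 56, 100), (314, 49, 88), (317, 47, 87), (320, 49, 89), (323, 47, 87), (326, 49, 88), (329, 46, 84), (332, 48, 83), (335, 50, 77), (338, 78, 83)]
240 [(302, 81, 85), (305, 56, 65), (308, 78, 139), (311, 79, 145), (314, 79, 141), (317, 78, 140), (320, 77, 139), (323, 77, 137), (326, 76, 137), (329, 76, 137), (332, 43, 81), (335, 51, 80), (338, 78, 83)]
250 [(302, 80, 85), (305, 63, 58), (308, 78, 139), (311, 79, 144
[... 307 characters left out ...]
(332, 47, 83), (335, 62, 81), (338, 79, 84)]
270 [(302, 80, 84), (305, 63, 59), (308, 76, 139), (311, 77, 141), (314, 78, 138), (317, 75, 138), (320, 77, 137), (323, 75, 137), (326, 74, 135), (329, 71, 130), (332, 46, 83), (335, 74, 85), (338, 82, 85)]
280 [(302, 79, 82), (305, 61, 58), (308, 77, 138), (311, 78, 137), (314, 75, 137), (317, 76, 137), (320, 76, 137), (323, 75, 136), (326, 76, 137), (329, 67, 121), (332, 77, 139), (335, 75, 83), (338, 79, 84)]
nose top [240.3  -7.5]
tailtop L [234.9 156.9]
tailtop R [264.6 156.9]
nosetopR [257.1  -7.5]
noseTopL [223.5  -7.4]
fin top [233.7  34.5]
finfrontR [242.8   3.2]
finbackR [246.3  64.5]
finbackL [224.9  64.5]
railedgeR [256.7 134. ]
24.45
```

Fin and bar are symmetric about column 320, so there is no roll. I'll measure the handle's displacement independently in the fixed cameras.

```bash
python3 - <<'E'
from h import *
for n,(u,v) in(("scene",(330,195)),("side",(332,277))):
    s=manip.snapshot(n);o=cv2.imread(f"pics/{n}0.png")[:,:,::-1]
    def cen(im):
        c=im[v-28:v+28,u-28:u+28].astype(float);R=np.clip(c[...,0]-np.maximum(c[...,1],c[...,2])-8,0,25);y,x=np.mgrid[v-28:v+28,u-28:u+28];ys,xs=np.nonzero(R>12);return np.array([(R*x).sum(),(R*y).sum()])/R.sum(),int((R>12).sum()),(xs.min()+u-28,xs.max()+u-28,ys.min()+v-28,ys.max()+v-28)
    c0,k0,b0=cen(o);c1,k1,b1=cen(s["image"]);e=proj(s,[np.r_[wo(-65,40),.065],np.r_[wo(-65,12),.065]]);d=e[1]-e[0]
    print(n,c0,c1,k0,k1,b0,b1,"pred",e.round(1).tolist(),"travel mm",28*(c1-c0)@d/(d@d))
E
```

```text
scene [331.886  196.3136] [325.1665 198.3294] 187 163 (np.int64(326), np.int64(338), np.int64(185), np.int64(218)) (np.int64(319), np.int64(331), np.int64(190), np.int64(217)) pred [[333.0, 192.0], [325.8, 198.9]] travel mm 17.603427325502864
side [329.4098 280.5432] [334.3045 273.0899] 217 211 (np.int64(322), np.int64(337), np.int64(273), np.int64(289)) (np.int64(327), np.int64(342), np.int64(265), np.int64(281)) pred [[329.8, 281.1], [335.2, 272.9]] travel mm 25.411140433802746
```

The side camera agrees on 25.4 mm, so 2.6 mm is missing. I'll change the contact: shut the fingers and push the handle from its +y side, so nothing of the gripper leads on the far side.

carry_out --pt "10 -25 0 0 0 0" --pt "20 -55 0 0 0 0" --pt "28 -80 0 0 0 0" --pt "28 -91 0 0 0 0" --pt "28 -91 0 0 0 0" --gripper 0 --force 30

```text
t: 25.05
position: [0.4718, 0.1007, 0.1301]
tcp_rot: [-0.0, 0.987, 0.161, -0.001]
force: [-1.1, 0.2, -0.2]
gripper_width: 0.0005
grip_force: 0.0
```

carry_out --pt "0 0 35 0 0 0" --pt "0 0 65 0 0 0" --pt "0 0 84 0 0 0" --pt "0 0 91 0 0 0" --pt "0 0 91 0 0 0"

```text
t: 25.55
position: [0.4716, 0.0985, 0.0387]
tcp_rot: [0.0, 0.987, 0.159, -0.001]
force: [-0.1, 0.0, 0.5]
gripper_width: -0.0002
grip_force: 0.0
```

```bash
python3 st.py
```

```text
t 25.7 loader [-64.55  44.06] z 0.0406 F along,across,z [ 0.15 -0.4   0.88] tq [ 0.03 -0.05 -0.01] yaw 18.31 width -0.0004 tilt [0.0022 0.0006]
```

carry_out --pt "0 2 0 0 0 0" --pt "0 4 0 0 0 0" --pt "0 6 0 0 0 0" --pt "0 8 0 0 0 0" --pt "0 9 0 0 0 0"

```text
t: 26.2
position: [0.4755, 0.0904, 0.0398]
tcp_rot: [0.0, 0.987, 0.159, 0.0]
force: [-0.1, 0.4, -0.3]
gripper_width: 0.0001
grip_force: 0.0
```

carry_out --pt "0 1 0 0 0 0" --pt "0 2 0 0 0 0" --pt "0 3 0 0 0 0" --pt "0 4 0 0 0 0" --pt "0 4 0 0 0 0"

```text
t: 26.7
position: [0.4762, 0.0881, 0.0396]
tcp_rot: [-0.001, 0.987, 0.159, -0.0]
force: [-2.3, 7.5, 1.6]
gripper_width: 0.0002
grip_force: 3.8
```

```bash
python3 st.py
```

```text
t 26.85 loader [-65.19  32.99] z 0.0396 F along,across,z [0.23 7.34 1.81] tq [1.07 0.4  0.01] yaw 18.34 width 0.0002 tilt [-0.0003 -0.0022]
```

carry_out --pt "0 1 0 0 0 0" --pt "0 2 0 0 0 0" --pt "0 2 0 0 0 0"

```text
t: 27.15
position: [0.4762, 0.0879, 0.0396]
tcp_rot: [-0.003, 0.987, 0.159, -0.001]
force: [-5.6, 14.6, 3.8]
gripper_width: -0.0
grip_force: 8.3
```

```bash
python3 st.py
```

```text
t 27.3 loader [-65.24  32.76] z 0.0396 F along,across,z [-0.42 16.48  3.73] tq [ 2.42  0.87 -0.02] yaw 18.36 width 0.0 tilt [-0.0005 -0.005 ]
```

```bash
python3 - <<'E'
from h import *
w=np.load("w7.npz");im=w["image"].astype(int)
m=(im.min(2)>115)&(np.ptp(im,axis=2)<50);m[:,:215]=0;m[:,275:]=0;m[180:]=0
n,l,st,c=cv2.connectedComponentsWithStats(m.astype(np.uint8))
for i in range(1,n):
    if 20<st[i,4]<400: print("dot",c[i].round(1),st[i],lo(onz(w,c[i]+.5,.046)).round(2))
for y in (20,40,60,90,105,120,130): print(y,[(x,*im[y,x].tolist()) for x in range(214,276,4)])
for col in (236,242,247,252,256): print(col,[(y,*im[y,col].tolist()) for y in range(96,140,3)])
print([ (x,y,proj(w,np.r_[wo(x,y),.046])[0].round(1).tolist()) for x in(-22,-10,10) for y in(-11,-10,10)])
E
```

```text
dot [240.6   2.5] [233   0  14   9  73] [53.29 -0.1 ]
dot [266.4  13.6] [263   0   8  29 188] [ 47.46 -15.29]
dot [216.8 104.7] [215  54   7  81 304] [-4.25 19.02]
dot [244.8  91.6] [239  85  13  14 147] [3.63 0.44]
dot [245.9 109.9] [240 103  13  14 139] [-7.44  0.41]
dot [246.9 127.3] [241 121  13  13 128] [-18.24   0.42]
dot [252.2 175.3] [251 170   3  10  23] [-49.64  -1.26]
20 [(214, 76, 74, 79), (218, 79, 76, 81), (222, 23, 87, 147), (226, 31, 89, 146), (230, 27, 88, 144), (234, 27, 86, 142), (238, 28, 85, 142), (242, 7, 51, 92), (246, 86, 82, 78), (250, 7, 33, 61), (254, 25, 85, 141), (258, 4, 35, 65), (262, 77, 73, 78), (266, 129, 127, 134), (270, 118, 116, 122), (274, 89, 86, 76)]
40 [(214, 117, 116, 122), (218, 77, 76, 81), (222, 83, 77, 77), (226, 29, 88, 146), (230, 31, 88, 145), (234, 28, 86, 143), (238, 24, 83, 139), (242, 24, 83, 139), (246, 77, 80, 84), (250, 44, 58, 73), (254, 11, 47, 80), (258, 5, 37, 68), (262, 86, 80, 82), (266, 75, 73, 77), (270, 88, 87, 91), (274, 89, 86, 76)]
60 [(214, 158, 154, 164), (218, 78, 76, 79), (222, 83, 81, 86), (226, 29, 90, 147), (2
[... 2652 characters left out ...]
 140), (120, 18, 80, 138), (123, 6, 73, 136), (126, 181, 173, 165), (129, 177, 171, 163), (132, 115, 133, 152), (135, 91, 95, 98), (138, 105, 109, 110)]
256 [(96, 22, 81, 137), (99, 22, 81, 138), (102, 22, 80, 138), (105, 21, 79, 136), (108, 19, 79, 138), (111, 20, 80, 137), (114, 22, 80, 137), (117, 19, 78, 136), (120, 20, 79, 137), (123, 20, 78, 137), (126, 16, 78, 137), (129, 24, 81, 138), (132, 20, 79, 137), (135, 87, 91, 93), (138, 101, 104, 105)]
[(-22, -11, [265.1, 133.7]), (-22, -10, [263.5, 133.7]), (-22, 10, [233.3, 133.8]), (-10, -11, [264.2, 114.6]), (-10, -10, [262.7, 114.6]), (-10, 10, [232.0, 114.6]), (10, -11, [262.7, 81.3]), (10, -10, [261.1, 81.3]), (10, 10, [229.6, 81.3])]
```

The strip is flat, seated and unmoved. The remaining question is whether this hard stop is the fully shut position, meaning the rail did not start exactly at zero. I'll compare the rail's edges with the channel walls in the same image, where calibration error cancels.

```bash
python3 - <<'E'
from h import *
def E(s,row,l,h,th=35):
    g=cv2.GaussianBlur(s["image"],(3,1),0).astype(int)[row];d=np.abs(g[2:]-g[:-2]).sum(1)
    r=[]
    for k in range(l,h):
        if d[k-1]>th and d[k-1]>=d[k-2] and d[k-1]>d[k]:
            a,b,c=d[k-2],d[k-1],d[k];r.append((round(k+.5+.5*(a-c)/(a-2*b+c),1),int(b)))
    return r
w=np.load("w7.npz");a=np.load("w4.npz")
print("w7 walls");[print(r,[(x,lo(onz(w,(x,r+.5),.047)).round(1)[1],d) for x,d in E(w,r,198,300)]) for r in(75,95,115,128)]
print("w7 rail");[print(r,[(x,lo(onz(w,(x,r+.5),.052)).round(1)[1],d) for x,d in E(w,r,198,300)]) for r in(145,155,165,175,240,250)]
print("w4 walls");[print(r,[(x,lo(onz(a,(x,r+.5),.047)).round(1)[1],d) for x,d in E(a,r,240,315)]) for r in(110,140,170,190)]
print("w4 rail");[print(r,[(x,lo(onz(a,(x,r+.5),.052)).round(1)[1],d) for x,d in E(a,r,190,250)]) for r in(212,225,235,305,315)]
E
```

```text
w7 walls
75 [(np.float64(214.4), np.float64(19.1), 46), (np.float64(217.3), np.float64(17.3), 186), (np.float64(228.9), np.float64(10.0), 103), (np.float64(240.1), np.float64(2.9), 100), (np.float64(263.4), np.float64(-11.7), 100), (np.float64(294.8), np.float64(-31.5), 147)]
95 [(np.float64(215.8), np.float64(19.2), 40), (np.float64(218.8), np.float64(17.3), 188), (np.float64(230.7), np.float64(9.7), 101), (np.float64(239.9), np.float64(3.8), 212), (np.float64(251.3), np.float64(-3.4), 218), (np.float64(260.0), np.float64(-9.0), 80), (np.float64(264.4), np.float64(-11.8), 97), (np.float64(266.9), np.float64(-13.4), 134), (np.float64(273.1), np.float64(-17.4), 138), (np.float64(284.9), np.float64(-24.9), 43), (np.float64(296.1), np.float64(-32.1), 137)]
115 [(np.float64(217.4), np.float64(19.3), 47), (np.float64(220.5), np.float64(17.2), 190), (np.float64(231.9), np.float64(9.8), 104), (np.float64(242.3), np.float64(3.1), 198), (np.float64(250.7), np.float64(-2.4), 186), (np.float64(261.1), np.float64(-9.1), 80), (np.float64(264.9), np.float64(-11.6), 104), (np.float64(268.0), np.flo
[... 3543 characters left out ...]
195.8), np.float64(52.6), 125), (np.float64(244.8), np.float64(19.1), 88), (np.float64(247.3), np.float64(17.4), 60)]
225 [(np.float64(196.5), np.float64(52.4), 102), (np.float64(244.5), np.float64(19.2), 93), (np.float64(246.6), np.float64(17.7), 49)]
235 [(np.float64(196.7), np.float64(52.4), 101), (np.float64(244.3), np.float64(19.2), 94), (np.float64(246.6), np.float64(17.6), 61)]
305 [(np.float64(198.5), np.float64(52.5), 74), (np.float64(212.1), np.float64(42.4), 48), (np.float64(243.2), np.float64(19.4), 78), (np.float64(245.5), np.float64(17.6), 110)]
315 [(np.float64(198.8), np.float64(52.5), 66), (np.float64(239.6), np.float64(22.0), 56), (np.float64(245.3), np.float64(17.7), 156)]
```

The evidence is ambiguous within about 1 mm, so I'll do a decisive test: grip the handle, run the rail to its open stop and back, and see whether the stop-to-stop travel is 28 mm.

carry_out --pt "0 -5 0 0 0 0" --pt "0 -8 -15 0 0 0" --pt "0 -8 -45 0 0 0" --pt "1 8 -50 0 0 0" --pt "1.5 16 -50 0 0 0" --gripper 0

```text
t: 27.8
position: [0.4854, 0.0696, 0.0914]
tcp_rot: [0.001, 0.987, 0.159, 0.002]
force: [0.9, 0.1, -0.3]
gripper_width: 0.0002
grip_force: 0.0
```

carry_out --pt "0 0 0 0 0 0" --pt "0 0 0 0 0 0" --pt "0 0 0 0 0 0" --gripper 45

```text
t: 28.1
position: [0.4828, 0.0704, 0.0886]
tcp_rot: [-0.0, 0.987, 0.159, -0.001]
force: [0.6, 0.1, 1.0]
gripper_width: 0.0434
grip_force: 0.0
```

```bash
python3 st.py
```

```text
t 28.25 loader [-64.15  14.09] z 0.089 F along,across,z [-0.29 -0.24  0.16] tq [-0.01 -0.03 -0.  ] yaw 18.34 width 0.0449 tilt [-0.0009 -0.0004]
```

carry_out --pt "0 0 15 0 0 0" --pt "0 0 30 0 0 0" --pt "0 0 43 0 0 0" --pt "0 0 48 0 0 0" --pt "0 0 48 0 0 0"

```text
t: 28.75
position: [0.4829, 0.0703, 0.0407]
tcp_rot: [-0.0, 0.987, 0.159, -0.001]
force: [0.7, 0.3, 0.5]
gripper_width: 0.0447
grip_force: 0.0
```

carry_out --pt "0 0 0 0 0 0" --pt "0 0 0 0 0 0" --pt "0 0 0 0 0 0" --pt "0 0 0 0 0 0" --gripper 0 --force 30

```text
t: 29.15
position: [0.4841, 0.0713, 0.0427]
tcp_rot: [-0.001, 0.987, 0.159, 0.001]
force: [-1.7, 5.8, 3.4]
gripper_width: 0.0093
grip_force: 33.8
```

carry_out --pt "0 -4 0 0 0 0" --pt "0 -8 0 0 0 0" --pt "0 -12 0 0 0 0" --pt "0 -16 0 0 0 0" --pt "0 -20 0 0 0 0"

```text
t: 29.65
position: [0.4782, 0.0893, 0.0426]
tcp_rot: [0.0, 0.987, 0.159, 0.001]
force: [0.1, -2.9, 5.9]
gripper_width: 0.0093
grip_force: 34.1
```

carry_out --pt "0 -2 0 0 0 0" --pt "0 -4 0 0 0 0" --pt "0 -6 0 0 0 0" --pt "0 -8 0 0 0 0" --pt "0 -9 0 0 0 0"

```text
t: 30.15
position: [0.4754, 0.0979, 0.0426]
tcp_rot: [0.0, 0.987, 0.159, 0.001]
force: [-0.4, -2.6, 6.2]
gripper_width: 0.0089
grip_force: 34.1
```

```bash
python3 st.py
```

```text
t 30.3 loader [-62.82  42.56] z 0.0426 F along,across,z [-0.8  -1.72  5.92] tq [-0.32  0.04 -0.07] yaw 18.33 width 0.0089 tilt [0.0016 0.0006]
```

carry_out --pt "0 -1 0 0 0 0" --pt "0 -2 0 0 0 0" --pt "0 -2 0 0 0 0" --pt "0 -2 0 0 0 0"

```text
t: 30.7
position: [0.4754, 0.0981, 0.0426]
tcp_rot: [0.002, 0.987, 0.159, 0.001]
force: [3.2, -11.2, 3.0]
gripper_width: 0.0089
grip_force: 33.9
```

```bash
python3 st.py
```

```text
t 30.85 loader [-62.78  42.65] z 0.0426 F along,across,z [ -0.65 -10.99   3.99] tq [-1.8  -0.47 -0.02] yaw 18.31 width 0.009 tilt [0.0018 0.0036]
```

The open stop is at 42.6 and the earlier stop at 14.4, a travel of 28.2 mm. The earlier stop was therefore fully shut. Sliding it shut again to the stop.

carry_out --pt "0 3 0 0 0 0" --pt "0 7 0 0 0 0" --pt "0 11 0 0 0 0" --pt "0 15 0 0 0 0" --pt "0 18 0 0 0 0"

```text
t: 31.35
position: [0.4802, 0.0833, 0.0426]
tcp_rot: [-0.0, 0.987, 0.159, 0.001]
force: [-1.5, 2.7, 8.0]
gripper_width: 0.0094
grip_force: 34.3
```

carry_out --pt "0 3 0 0 0 0" --pt "0 6 0 0 0 0" --pt "0 9 0 0 0 0" --pt "0 12 0 0 0 0" --pt "0 14 0 0 0 0"

```text
t: 31.85
position: [0.4841, 0.0712, 0.0426]
tcp_rot: [-0.002, 0.987, 0.159, 0.0]
force: [-5.6, 14.0, 10.7]
gripper_width: 0.0086
grip_force: 34.8
```

```bash
python3 st.py
```

```text
t 32.0 loader [-62.96  14.45] z 0.0426 F along,across,z [-1.82  7.95  9.02] tq [ 1.18  0.73 -0.09] yaw 18.33 width 0.0093 tilt [ 0.0012 -0.0027]
```

At the shut stop, with 8 N on it. I'll release in place, rise straight up and verify.

carry_out --pt "0 0 0 0 0 0" --pt "0 0 0 0 0 0" --pt "0 0 0 0 0 0" --pt "0 0 0 0 0 0" --pt "0 0 0 0 0 0" --gripper 45

```text
t: 32.5
position: [0.4839, 0.0692, 0.0415]
tcp_rot: [0.0, 0.987, 0.159, -0.0]
force: [1.1, -0.0, 0.9]
gripper_width: 0.0448
grip_force: 0.0
```

carry_out --pt "0 0 -20 0 0 0" --pt "0 0 -55 0 0 0" --pt "0 15 -90 0 0 0" --pt "-15 40 -90 0 0 0" --pt "-30 60 -90 0 0 0"

```text
t: 33.0
position: [0.4757, 0.002, 0.1335]
tcp_rot: [0.001, 0.987, 0.16, 0.002]
force: [-0.6, -0.7, -0.8]
gripper_width: 0.0445
grip_force: 0.0
```

```bash
python3 st.py; python3 - <<'E'
from h import *
w=manip.snapshot("wrist");im=w["image"].astype(int)
m=(im.min(2)>115)&(np.ptp(im,axis=2)<50);m[:,:215]=0;m[:,275:]=0;m[180:]=0
n,l,st,c=cv2.connectedComponentsWithStats(m.astype(np.uint8))
print("dots",[lo(onz(w,c[i]+.5,.046)).round(1).tolist() for i in range(1,n) if 100<st[i,4]<160])
for r,l_,h in((160,195,225),(160,250,264)):
    g=cv2.GaussianBlur(w["image"],(3,3),0).astype(int)[r];d=np.abs(g[2:]-g[:-2]).sum(1)[l_:h];x=l_+1+d.argmax();print("rail edge",x,lo(onz(w,(x+.5,r),.052)).round(1))
R=(im[...,0]>100)&(im[...,1]<40)&(im[...,2]<40);ys,xs=np.nonzero(R);print("handle top",[lo(onz(w,(xs[ys==y].min(),y),.079)).round(1).tolist() for y in(200,210)])
E
```

```text
t 33.15 loader [-94.68 -49.49] z 0.132 F along,across,z [ 0.05 -1.26 -0.35] tq [ 0.01 -0.01 -0.05] yaw 18.19 width 0.0451 tilt [0.0001 0.0001]
dots [[-10.6, 18.5], [3.6, 0.4], [-7.4, 0.4], [-18.3, 0.5]]
rail edge 204 [-39.3  27.4]
rail edge 255 [-39.4  -6.4]
handle top [[-60.8, 17.3], [-67.1, 17.3]]
```

The rail is back at the shut stop (same edges and handle as before), the strip has not moved, and the arm is clear. Handing in.

```bash
python3 -c "
from workcell import manip
print(manip.hand_in())"
```

```text
the job is handed in; nothing more can be done
None
```

The strip is seated behind the keeper lip and released, the rail is against its shut stop (28.2 mm measured stop to stop), and the job was handed in at about 33 s; I reopened and reshut the rail once to confirm the stop, and a first grasp attempt pressed about 9 N on the fin.

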